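# Fit the matching handwheel and wind the drive one full turn

## Robot

A 7-joint arm with a two-finger parallel gripper is mounted at the origin on a cart in front of the work surface, level with it; the furniture and walls round the work are solid. World frame = base frame: x ahead of the robot, y to its left, z up, the work surface at z = 0. Lengths are in mm, angles in rad, forces in N, time in s.
With the tool pointing down it reaches from about 425 to 1025 mm from the base axis. Payload 9.4 kg.
Tool frame: the origin (TCP) lies where the fingers leave the gripper's body, on its centre line; the fingertips stand 84 mm ahead of it and the grasp point (between the pads) lies 65 mm ahead of it; y points along the fingers, x is the direction in which the jaws open and shut, and the axes are right-handed (so a half turn about y gives the same grasp; the last joint's range is limited). The gripper opens to 93 mm and grips with 3 to 60 N. Pads are 15 mm wide; open, the fingers measure 128 mm over their backs; the gripper's body (75 mm by 188 mm) begins 65 mm behind the grasp point.
Start: joints at [1.259, 0.599, -0.003, 1.599, 0.002, 0.943, -0.08], TCP at [168.664, -705.108, 302.718] pointing down, gripper open.
Joint ranges: [-2.57, 2.57], [-0.35, 1.97], [-1.29, 1.29], [0.11, 2.56], [-1.05, 4.19], [0.11, 1.86], [-2.63, 2.63]. Speed limits (rad/s): [2.22, 2.22, 3.01, 3.01, 3.14, 3.14, 3.14].

## Interface

Orientations are given as a unit quaternion [w, x, y, z].
In Python, from cell import * gives the robot as it stands. The module is installed in compiled form; this text tells all that it offers.
- The arm moves only by the tool carry_out, never from a script. Its argument "rows" is text: rows parted by semicolons, each of 7 numbers parted by spaces: the shift along the world's x, y, z in units of 30 mm (1.0 is 30 mm), then the turn, a rotation vector about the world's x, y, z in units of 5 degrees (1.0 is 5 degrees), then the gripper command: -1 is shut, 1 is fully open, values between are in proportion. A call has exactly 8 rows; each row is the pose to reach, as a shift and turn from the pose measured when the call began; what a row does not reach only later rows make up. A row lasts 1/12 s, in which the tool goes at most 41.7 mm and 7.16 degrees, less where a joint would pass 70% of its speed; a pose out of reach is approached as far as the arm can. A call with a gripper value outside its range is refused whole. The fingers move at their own pace and stop on an object; "squeeze" is the grip in N (left out, the last holds). Time passes only in rows, so rows that repeat a pose let the fingers close, or fill a call up. It gives the time, the measured TCP pose, the force and the opening at its end, in the units of the state.
- read_state(): the state, without advancing time (a new reading comes with each control period).
- read_camera(name): name is "side" or "top"; returns a dict with "pixels" (420x560x3 uint8, red, green, blue), "depth" (420x560 float32, mm along the optical axis (not along the pixel's ray), 0 where there is no reading), "K" (3x3 intrinsics, pixels), "xyz" and "rotation" of the camera in the world. Camera axes: x right, y up, looking along -z (the intrinsics and any distortion apply to the point x, -y, -z); pixel columns grow to the right and rows downward; lengths in mm; the calibration is good to about 2 mm. A picture is of the moment at which its call begins.
- hand_in(): hands the job in, once; it reports no verdict.
The state is a dict: "clock": time; "joint_positions": joint angles; "qvel": joint speeds; "tau": joint torques, N m; "tcp_pos": TCP position; "orientation": TCP orientation; "ft_force": force on the tool from outside, world axes, zero at the start; "wrist_torque": the same for the moment, N m; "finger_gap": opening from 0.0 (shut) to 1.0 (fully open).
Only numpy, scipy, OpenCV 4.12 (cv2) and the standard library are available. Lean on these libraries where they do the work, as an engineer would, in place of code of your own. Each camera call takes 0.05 s, during which the arm holds its last target.

## Task

The drive needs turning over by hand. Fit the handwheel whose keyways match the two keys on the drive's upright shaft, fully down on its collar, then wind the shaft clockwise seen from above: forward to the index mark on the housing, on through one whole turn, and stop with the pointer on the mark again. Let go, and leave the other handwheel and everything else on the bench where they are.

Things in the scene. Friction and masses are not known exactly. Their poses are not given: they have to be found in the camera images.
- wheel_a_hub (a point): Centre of handwheel A's hub, on the bore axis, half-way up (20 mm over the wheel's underside). Aluminium wheel lying flat, 0.4 kg, 104 mm across: round hub 54 mm in diameter, 40 mm high, through bore 28 mm; spokes and rim (43 to 52 mm from the axis) only 8 mm high, 10 mm under the knob. It fits the shaft one way only: when its axes point as those of hub_home.
- wheel_a_keyway (a point): End of handwheel A's second keyway at the hub's upper face, 17 mm from the axis on the wheel's +y side. Its two keyways run right through the bore, 12 mm wide, out to 20.5 mm from the axis: one on its -x side (towards the knob), this one a quarter turn from it, clockwise seen from above.
- wheel_a_grip (a point): Grip point on handwheel A's crank knob, on the knob's axis: 47 mm from the wheel's axis on its -x side, 64 mm over its underside. The black upright grip is 21 mm in diameter, from 42 to 82 mm over the underside, on a 10 mm shank; it spins freely on its pin, so it can be carried round a circle without turning the gripper. Axes as the wheel's.
- wheel_b_hub (a point): Centre of the hub of handwheel B, half-way up (20 mm above the underside). Same wheel, sizes and knob as A, but its two keyways are opposite one another (on its -x and +x sides), so it cannot go on the shaft.
- drive: Round grey gearbox, 144 mm in diameter and 50 mm high, fixed to the bench; origin at the centre of its underside. On its top near the edge, on its own -x side, is the index mark: a black bar 12 mm long, 60 to 72 mm from the axis.
- hub_home (a point): Where the hub's centre lies when the wheel is fully down: on the shaft's axis, 20 mm over the shaft's collar, whose top is 56 mm over the bench. Turns with the shaft: its -x axis points along the black pointer (tip 58 mm out) and the first key, its +y axis along the second key.
- shaft_top (a point): Top of the upright steel shaft, 35 mm over the collar, on its axis; the shaft is 24 mm in diameter with a conical end. Its two keys, a quarter turn apart, are 8 mm wide, reach 18.5 mm from the axis and end 26 mm over the collar, slightly tapered. Clearance to the bore and keyways is about 2 mm all round.
- shaft (a joint): Turning of the shaft in rad, growing clockwise seen from above; 0 = pointer on the index mark. Starts before the mark (-0.9 to -0.25); 6.28 = on it again after one whole turn. No stops; steady friction of about 0.05 N m, so it stays where it is left. A fitted wheel has about 0.15 rad of play either way on the keys.
- tape: Bystander: roll of tape lying flat, 70 mm across, 13 mm high; origin at the centre of its underside.
- pen: Bystander: marker pen lying on the bench, about 140 mm long, 14 mm high; origin under its centre.
- swab: Bystander: capped swab tube lying on the bench, 95 mm long, 20 mm thick; origin under its centre.
- cap_bottle: Bystander: reagent bottle with screw cap standing, 56 mm in diameter, 105 mm high; origin at the centre of its underside.

How it is judged:
By the outcome, as a careful person would: the job done as asked, in the order asked, and still so for the second after the job is handed in, with the robot touching nothing.
It also fails if it takes over 72 s, if anything falls off the work surface, if the arm or the gripper's body presses on something with over 40 N, if the wrist force passes 120 N, or if a joint passes its speed limit or range.

## Working session

There is one attempt and no reset: what is moved stays moved. The work goes in short steps, Python scripts to look and compute and a tool call to move; the robot and the scene stay as the last step left them, time stands still between calls to the robot, and variables do not carry over. Pictures are saved under pics/ and viewed, and the job is handed in when it is done.

Besides the shell and the picture viewer there is one more tool, called after "Request:" as a command line: name --argument value ..., lists and objects as JSON in quotes. carry_out: Moves the arm, as the interface text tells. Its arguments: {"type":"object","properties":{"rows":{"type":"string"},"squeeze":{"type":"number"}},"required":["rows"]}

```bash
mkdir -p pics; ls; python3 - <<'E'
from cell import *
import cv2,numpy as np
s=read_state();print(s)
for n in("top","side"):
    c=read_camera(n);cv2.imwrite(f"pics/{n}0.png",c["pixels"][:,:,::-1]);np.savez(f"{n}0.npz",**c);print(n,c["K"],c["xyz"],c["rotation"],{k:v for k,v in c.items() if k not in("pixels","depth","K","xyz","rotation")})
E
```

```text
pics
{'clock': 0.0, 'joint_positions': array([ 1.25928488,  0.6001386 , -0.00251149,  1.60011074,  0.00177889,
        0.94287658, -0.07980272]), 'qvel': array([-0.00126735, -0.00068302, -0.00098616, -0.00234   , -0.00070241,
       -0.00037542,  0.00048377]), 'tau': array([ 7.09233918e-04, -7.65051055e+01,  1.49659451e+00, -2.52355474e+01,
       -5.24356635e-02,  1.67235034e-02,  1.03575167e-04]), 'tcp_pos': array([ 168.57908335, -704.7740302 ,  301.85741574]), 'orientation': array([ 0.5554242 , -0.55483503,  0.43843914, -0.43753077]), 'ft_force': array([-0.07902977, -0.19142828,  0.21168771]), 'wrist_torque': array([0.01187117, 0.05223453, 0.00081588]), 'finger_gap': 0.9995515127729966}
top [[507.33301494   0.         276.80561485]
 [  0.         507.33301494 213.28789184]
 [  0.           0.           1.        ]] [ 302.59270994  253.70808677 1198.7726787 ] [-0.69352413 -0.07367388  0.07564986  0.71265247] {}
side [[381.70441758   0.         277.91445994]
 [  0.         381.70441758 210.90272191]
 [  0.           0.           1.        ]] [ 566.30499187 1000.59000605  445.03950996] [0.02493778 0.00940818 0.53357469 0.84533286] {}
```

View pics/top0.png

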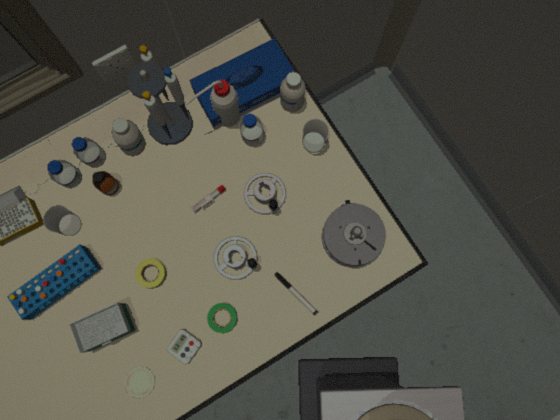

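View pics/side0.png

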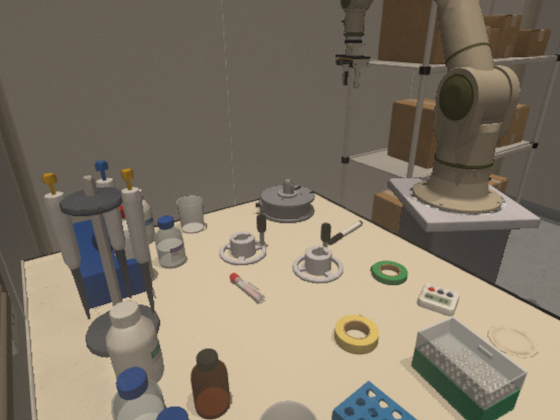

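```bash
cat > h.py <<'E'
import numpy as np,cv2
from scipy.spatial.transform import Rotation as R
def rot(q): return R.from_quat(q,scalar_first=True).as_matrix()
def load(f): return dict(np.load(f))
def ray(c,u,v):
    K=c["K"];d=np.array([(u-K[0,2])/K[0,0],-(v-K[1,2])/K[1,1],-1.]);return rot(c["rotation"])@d
def onplane(c,u,v,z):
    d=ray(c,u,v);return c["xyz"]+d*(z-c["xyz"][2])/d[2]
def proj(c,p):
    q=rot(c["rotation"]).T@(np.asarray(p,float)-c["xyz"]);K=c["K"];return np.array([K[0,2]+K[0,0]*q[0]/-q[2],K[1,2]+K[1,1]*q[1]/q[2]])
def cloud(c):
    v,u=np.mgrid[:420,:560];K=c["K"];d=c["depth"]
    P=np.stack([(u-K[0,2])/K[0,0]*d,-(v-K[1,2])/K[1,1]*d,-d],-1)@rot(c["rotation"]).T+c["xyz"];P[d==0]=np.nan;return P
def crop(c,x0,y0,x1,y1,s,f):
    cv2.imwrite(f,cv2.resize(c["pixels"][y0:y1,x0:x1,::-1],None,fx=s,fy=s,interpolation=cv2.INTER_CUBIC))
E
python3 - <<'E'
from h import *
c=load("top0.npz")
P=cloud(c)
for n,(u,v) in dict(bench=(220,290),a=(235,258),b=(265,193),drive=(353,234),housing=(338,222)).items(): print(n,P[v,u],onplane(c,u,v,0))
crop(c,200,160,300,290,6,"pics/wheels.png") 
crop(c,310,190,400,275,7,"pics/drive.png")
E
```

```text
bench [3.80017800e+02 3.84702100e+02 1.06017554e-01] [380.02464761 384.71368623   0.        ]
a [ 4.54283327e+02  3.48880887e+02 -1.26693460e-01] [454.26729667 348.87082979   0.        ]
b [611.17554261 274.18023308   0.67688108] [611.34988082 274.19179911   0.        ]
drive [489.94714479  79.08165332  85.30020623] [504.29987674  65.70398018   0.        ]
housing [524.20030568 106.93821895  53.45500667] [534.54331863 100.08808081   0.        ]
```

View pics/wheels.png

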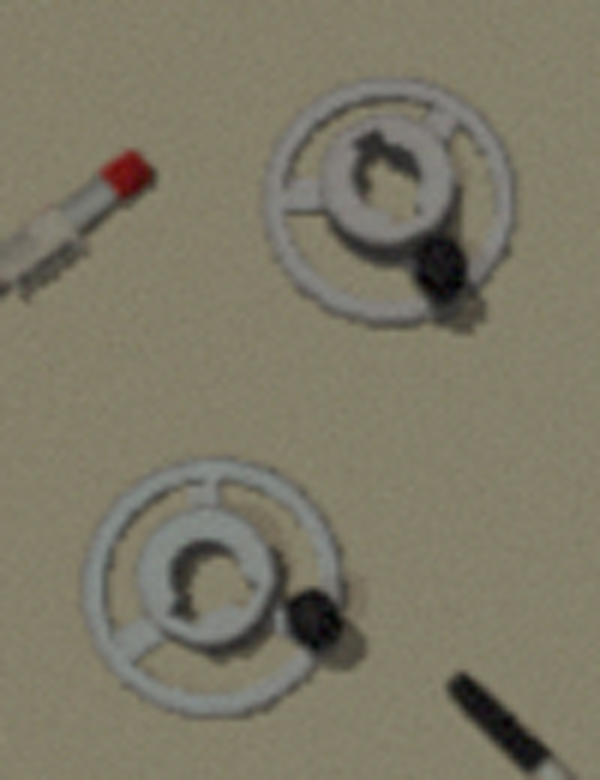

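View pics/drive.png

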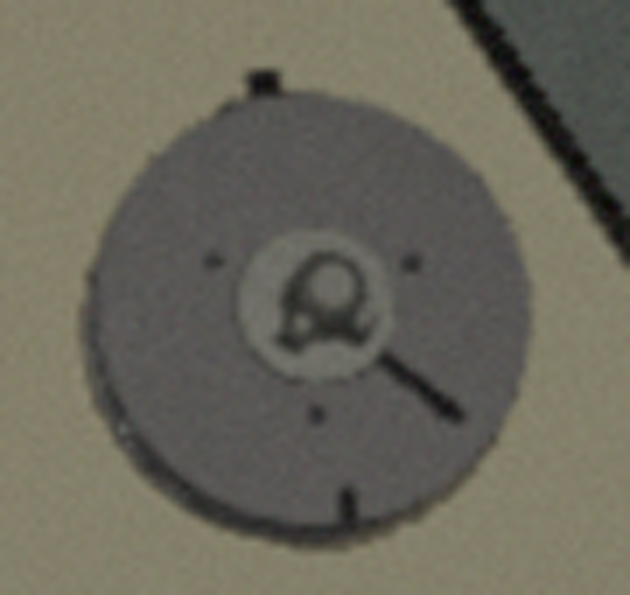

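```bash
python3 - <<'E'
from h import *
c=load("top0.npz")
a=c["pixels"][235:285,212:262,::-1];b=c["pixels"][170:220,240:290,::-1]
im=np.hstack([a,b]);im=cv2.resize(im,None,fx=8,fy=8,interpolation=cv2.INTER_CUBIC)
cv2.imwrite("pics/w2.png",cv2.convertScaleAbs(im,alpha=1.6))
s=load("side0.npz")
im=np.hstack([s["pixels"][215:285,290:350,::-1],s["pixels"][205:275,215:275,::-1]])
cv2.imwrite("pics/s2.png",cv2.convertScaleAbs(cv2.resize(im,None,fx=6,fy=6,interpolation=cv2.INTER_CUBIC),alpha=1.2))
E
```

```text
(no output)
```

View pics/w2.png

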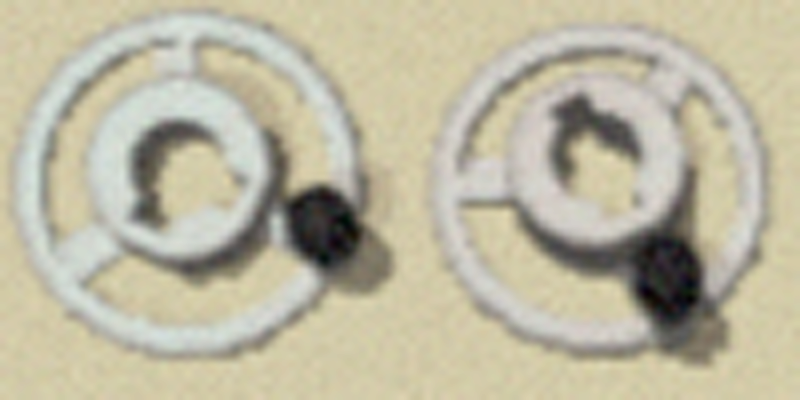

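View pics/s2.png

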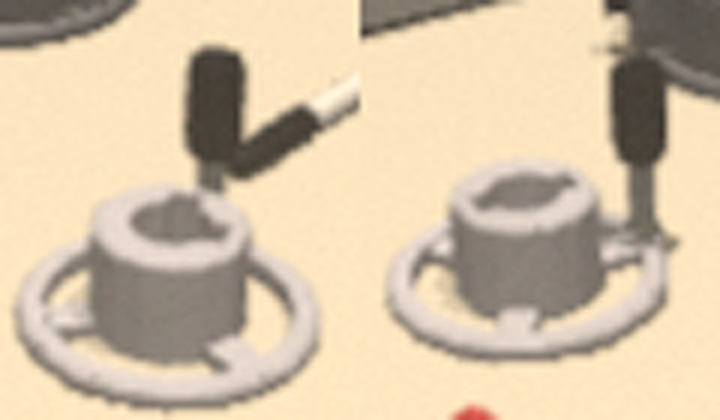

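```bash
python3 - <<'E'
from h import *
print(rot([ 0.5554242 , -0.55483503,  0.43843914, -0.43753077]).round(3))
c=load("top0.npz");s=load("side0.npz")
img=c["pixels"].astype(int); hsv=cv2.cvtColor(c["pixels"],cv2.COLOR_RGB2HSV)
# A wheel: outer rim mask: less yellow than the bench
def fitellipse(mask,x0,y0,x1,y1):
    m=np.zeros_like(mask);m[y0:y1,x0:x1]=mask[y0:y1,x0:x1]
    cs,_=cv2.findContours(m,cv2.RETR_EXTERNAL,cv2.CHAIN_APPROX_NONE);k=max(cs,key=cv2.contourArea);return k
for n,(u,v) in dict(bench=(220,290),rimA=(214,258),hubA=(225,262),knobA=(252,264),house=(338,222),collar=(344,232),pointer=(373,246),mark=(359,262)).items(): print(n,img[v,u],hsv[v,u])
E
```

```text
[[ 0.233 -0.     0.973]
 [-0.973  0.001  0.233]
 [-0.002 -1.    -0.   ]]
bench [131 128 106] [ 26  49 131]
rimA [125 128 125] [ 60   6 128]
hubA [121 120 115] [ 25  13 121]
knobA [30 28 32] [135  32  32]
house [87 86 84] [20  9 87]
collar [102 102  94] [ 30  20 102]
pointer [58 58 58] [ 0  0 58]
mark [33 36 32] [53 28 36]
```

```bash
cat > m.py <<'E'
from h import *
def circ(pts):
    x,y=pts[:,0],pts[:,1];A=np.c_[2*x,2*y,np.ones(len(x))];r=np.linalg.lstsq(A,x*x+y*y,rcond=None)[0]
    return r[0],r[1],np.sqrt(r[2]+r[0]**2+r[1]**2)
def rcirc(pts):
    p=pts
    for _ in range(6):
        a=circ(p);e=abs(np.hypot(pts[:,0]-a[0],pts[:,1]-a[1])-a[2]);p=pts[e<max(1.5*np.median(e),.8)]
    return np.round(a,1),len(p)
def contour(m,x0,y0,x1,y1):
    k=np.zeros(m.shape,np.uint8);k[y0:y1,x0:x1]=m[y0:y1,x0:x1]
    cs,_=cv2.findContours(k,cv2.RETR_EXTERNAL,cv2.CHAIN_APPROX_NONE);return max(cs,key=cv2.contourArea)[:,0].astype(float)
E
python3 - <<'E'
from m import *
c=load("top0.npz")
px=cv2.GaussianBlur(c["pixels"],(3,3),0);hsv=cv2.cvtColor(px,cv2.COLOR_RGB2HSV)
S=hsv[...,1].astype(int);V=hsv[...,2].astype(int)
def W(k,z): return np.array([onplane(c,u,v,z)[:2] for u,v in k])
rim=(S<28)&(V>90)
kA=contour(rim,205,230,265,285);print("A rim z8",rcirc(W(kA,8)))
kB=contour(rim,238,165,292,220);print("B rim z8",rcirc(W(kB,8)))
h=(S<28)&(V<112)
kD=contour(h,315,195,395,272);print("house z50",rcirc(W(kD,50)))
P=cloud(c)
for nm,(x0,y0,x1,y1),lo,hi in (("hubA",(215,235,260,285),34,44),("hubB",(240,165,290,220),34,44),("knobA",(212,230,270,290),74,90),("knobB",(240,165,290,220),74,90),("shafttop",(320,200,390,270),84,96),("collar",(320,200,390,270),54.5,62)):
    Q=P[y0:y1,x0:x1].reshape(-1,3);Q=Q[(Q[:,2]>lo)&(Q[:,2]<hi)];print(nm,len(Q),Q.mean(0).round(1),(Q.max(0)-Q.min(0)).round(1),np.median(Q[:,2]).round(1))
# knob by dark mask
for nm,(x0,y0,x1,y1) in (("knobA",(240,250,262,275)),("knobB",(262,193,284,216)),("mark",(355,256,364,266)),("ptr",(362,238,378,252))):
    k=contour((V<60)&(S<70),x0,y0,x1,y1);print(nm,k.mean(0),k.min(0),k.max(0))
    for z in (50,60,82):print(z,W([k.mean(0)],z))
E
```

```text
A rim z8 (array([456. , 349.3,  49.4]), 112)
B rim z8 (array([610.4, 276.1,  49.1]), 109)
house z50 (array([495.3,  73.8,  71.9]), 120)
hubA 273 [456.  349.7  39.6] [53.  52.8 10. ] 39.5
hubB 267 [609.8 276.4  39.5] [52.8 52.3  8.5] 39.6
knobA 64 [433.4 306.8  79.9] [20.  17.9 11.1] 79.8
knobB 58 [566.8 256.9  79.9] [18.1 18.3 12.3] 79.6
shafttop 79 [495.4  71.4  88.9] [22.1 21.1 11.7] 88.7
collar 250 [494.5  69.6  56.6] [134.6 139.5   6.7] 56.3
knobA [252.         262.88461538] [247. 259.] [257. 268.]
50 [[435.76867662 306.46356898]]
60 [[434.6093875  306.00433555]]
82 [[432.05895144 304.99402199]]
knobB [270.95238095 203.57142857] [262. 197.] [277. 212.]
50 [[572.73804857 260.0657358 ]]
60 [[570.38644896 260.01039284]]
82 [[565.21292981 259.8886383 ]]
mark [358.55555556 263.61111111] [355. 260.] [361. 265.]
50 [[427.54568263  64.95021511]]
60 [[426.4579742   66.59334151]]
82 [[424.06501565  70.2082196 ]]
ptr [369.73913043 244.91304348] [364. 241.] [375. 249.]
50 [[469.58981607  36.7902263 ]]
60 [[468.13611588  38.67848378]]
82 [[464.93797546  42.83265024]]
```

```bash
python3 - <<'E'
from m import *
from scipy.spatial import cKDTree
c=load("top0.npz");P=cloud(c);V=cv2.cvtColor(c["pixels"],cv2.COLOR_RGB2HSV)[...,2].astype(int)
def sel(x0,y0,x1,y1,lo,hi):
    m=((P[...,2]>lo)&(P[...,2]<hi)).astype(np.uint8);return m
m=sel(0,0,0,0,47,63);k=contour(m,315,195,395,272);print("house",rcirc(np.array([onplane(c,u,v,50)[:2] for u,v in k])))
box=P[195:272,315:395].reshape(-1,3)
r=np.hypot(box[:,0]-495,box[:,1]-73)
for z in range(46,96,2):
    q=box[(box[:,2]>=z)&(box[:,2]<z+2)&(r<35)];print(z,len(q),q.mean(0).round(1) if len(q) else '',q.min(0).round(0) if len(q) else '',q.max(0).round(0) if len(q) else '')
# pixel centroid of dark pointer / mark, intensity weighted
for nm,(x0,y0,x1,y1),z in (("mark",(354,256,366,268),50),("ptr",(364,240,380,253),57)):
    w=np.clip(75-V[y0:y1,x0:x1],0,None).astype(float);v,u=np.mgrid[y0:y1,x0:x1]
    pts=np.array([onplane(c,a,b,z)[:2] for a,b in zip(u[w>0],v[w>0])]);print(nm,np.average(pts,axis=0,weights=w[w>0]),pts[w[w>0]>15].round(0).tolist())
s=load("side0.npz");crop(s,250,170,330,225,9,"pics/sd.png");cv2.imwrite("pics/ov.png",cv2.resize(V[205:255,325:385].astype(np.uint8),None,fx=12,fy=12,interpolation=cv2.INTER_CUBIC))
for p in ((495,72.5,91),(495,72.5,56),(433,307,82)):print(proj(s,p),proj(c,p))
E
```

```text
house (array([496.5,  71.4,  70.5]), 136)
46 36 [486.6  76.7  47.1] [463.  41.  46.] [527. 106.  48.]
48 125 [493.6  76.4  49.2] [461.  39.  48.] [529. 108.  50.]
50 105 [493.   78.   50.9] [461.  39.  50.] [529. 106.  52.]
52 89 [491.9  74.1  53. ] [461.  42.  52.] [528. 106.  54.]
54 87 [497.1  71.5  55.1] [470.  40.  54.] [521.  96.  56.]
56 93 [494.6  73.9  57. ] [465.  47.  56.] [520.  95.  58.]
58 41 [492.6  69.9  58.9] [473.  50.  58.] [518.  93.  60.]
60 4 [488.9  75.6  60.9] [473.  65.  61.] [513.  84.  61.]
62 3 [486.7  76.1  63.4] [482.  63.  63.] [494.  83.  64.]
64 1 [486.1  65.   65.2] [486.  65.  65.] [486.  65.  65.]
66 5 [488.5  76.9  66.7] [484.  61.  66.] [505.  86.  67.]
68 4 [489.9  77.8  69.1] [481.  63.  69.] [497.  83.  70.]
70 1 [492.4  81.4  71.4] [492.  81.  71.] [492.  81.  71.]
72 2 [484.8  62.9  72.9] [485.  57.  72.] [485.  68.  74.]
74 2 [484.8  72.2  74.4] [485.  71.  74.] [485.  73.  75.]
76 7 [485.1  73.3  76.9] [480.  56.  76.] [489.  85.  78.]
78 5 [486.8  73.   79.1] [482.  61.  78.] [496.  82.  80.]
80 12 [487.5  74.7  81. ] [482.  58.  80.] [50
[... 837 characters left out ...]
.0], [422.0, 69.0]]
ptr [467.99519711  37.69617154] [[478.0, 51.0], [478.0, 48.0], [478.0, 46.0], [476.0, 48.0], [475.0, 46.0], [475.0, 44.0], [473.0, 46.0], [473.0, 44.0], [473.0, 42.0], [473.0, 40.0], [471.0, 44.0], [471.0, 42.0], [471.0, 40.0], [471.0, 37.0], [468.0, 40.0], [468.0, 38.0], [468.0, 35.0], [466.0, 38.0], [466.0, 35.0], [466.0, 33.0], [466.0, 31.0], [464.0, 36.0], [464.0, 33.0], [464.0, 31.0], [464.0, 29.0], [461.0, 33.0], [461.0, 31.0], [461.0, 29.0], [461.0, 27.0], [459.0, 31.0], [459.0, 29.0], [459.0, 27.0]]
[288.12696595 179.65565299] [356.20936763 231.23532922]
[288.1162279  192.09388221] [353.86556168 233.9236683 ]
[326.78394161 223.30993275] [251.08334578 262.48355059]
```

View pics/sd.png

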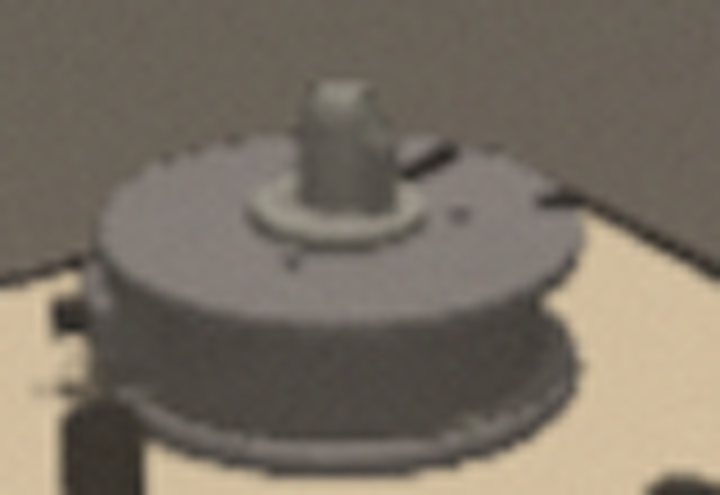

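View pics/ov.png

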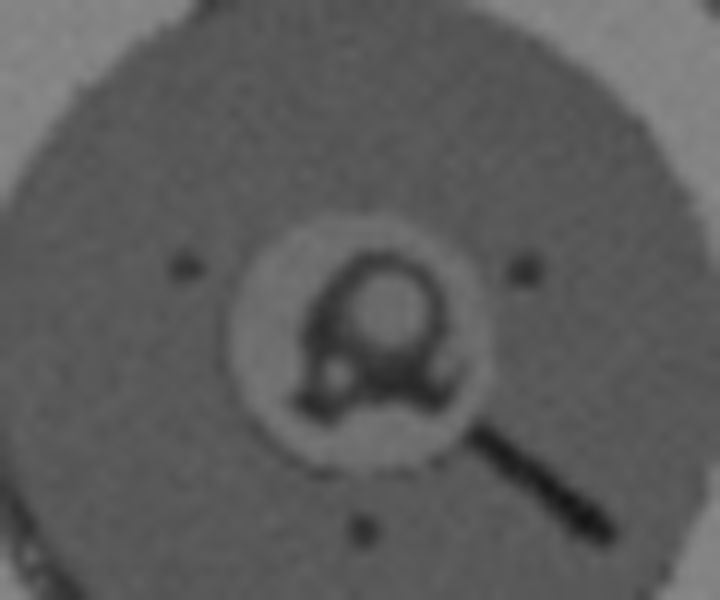

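```bash
python3 - <<'E'
from m import *
c=load("top0.npz")
f=lambda x,y:(325+(x+.5)/12-.5,205+(y+.5)/12-.5)
print("collar",onplane(c,*f(362,342),56),"top",onplane(c,*f(385,312),91), "fl", onplane(c,*f(362,342),50))
b=[onplane(c,*f(*p),50)[:2] for p in ((187,267),(526,270),(363,532))];print("bolts mean",np.mean(b,0),b)
C=onplane(c,*f(362,342),56)[:2]
for p in ((480,432),(605,532)):
    d=onplane(c,*f(*p),57)[:2]-C;print("ptr",d,np.hypot(*d),np.degrees(np.arctan2(d[1],d[0])))
g=lambda x,y:(310+(x+.5)/7-.5,190+(y+.5)/7-.5)
for p in ((348,490),(347,522)):
    d=onplane(c,*g(*p),50)[:2]-C;print("mark",d,np.hypot(*d),np.degrees(np.arctan2(d[1],d[0])))
s=load("side0.npz")
print(proj(s,(C[0],C[1],91)), 250+338/9,170+85/9)
E
```

```text
collar [496.98835517  70.45449395  56.        ] top [496.53409538  71.48510589  91.        ] fl [498.00900774  69.49234148  50.        ]
bolts mean [495.35289497  70.29258686] [array([513.50312937, 102.19438423]), array([511.14860248,  37.20346829]), array([461.40695307,  71.47990807])]
ptr [-18.06869291 -21.17887148] 27.839221624985672 -130.46905680236583
ptr [-37.79318971 -43.57807673] 57.683394143318864 -130.93354122869235
mark [-60.31021912  -7.7229057 ] 60.80267924462183 -172.702814852799
mark [-70.68465126  -6.76159367] 71.00731703449806 -174.53579323133403
[287.30539559 179.39823699] 287.55555555555554 179.44444444444446
```

```bash
python3 - <<'E'
import numpy as np
N=32
az=np.radians(np.linspace(-76.55,37.48,N+1));r=np.linspace(724.7,574,N+1)
r=np.minimum(r,724.7-np.arange(N+1)*12);r=np.maximum(r,574)
z=np.linspace(302,235,N+1)
P=np.c_[r*np.cos(az),r*np.sin(az),z]
for k in range(4):
    print(((P[8*k+1:8*k+9]-P[8*k])/30).round(1).tolist(),P[8*k+8].round(0))
print(np.linalg.norm(np.diff(P,axis=0),axis=1).max())
E
```

```text
[[1.3, 0.8, -0.1], [2.6, 1.6, -0.1], [3.8, 2.5, -0.2], [4.9, 3.5, -0.3], [5.9, 4.6, -0.3], [6.8, 5.6, -0.4], [7.6, 6.8, -0.5], [8.4, 7.9, -0.6]] [ 420. -468.  285.]
[[0.7, 1.2, -0.1], [1.2, 2.4, -0.1], [1.7, 3.6, -0.2], [2.1, 4.8, -0.3], [2.5, 6.0, -0.3], [3.1, 7.0, -0.4], [3.6, 8.1, -0.5], [4.0, 9.2, -0.6]] [ 541. -192.  268.]
[[0.4, 1.1, -0.1], [0.7, 2.3, -0.1], [0.9, 3.5, -0.2], [1.0, 4.6, -0.3], [1.1, 5.8, -0.3], [1.1, 7.0, -0.4], [1.0, 8.2, -0.5], [0.9, 9.4, -0.6]] [567.  90. 252.]
[[-0.2, 1.2, -0.1], [-0.5, 2.3, -0.1], [-0.9, 3.5, -0.2], [-1.3, 4.6, -0.3], [-1.8, 5.6, -0.3], [-2.4, 6.7, -0.4], [-3.0, 7.7, -0.5], [-3.7, 8.7, -0.6]] [456. 349. 235.]
46.32027281698572
```

Request:
carry_out --rows "1.3 0.8 -0.1 0 0 0.3 1; 2.6 1.6 -0.1 0 0 0.6 1; 3.8 2.5 -0.2 0 0 0.9 1; 4.9 3.5 -0.3 0 0 1.2 1; 5.9 4.6 -0.3 0 0 1.5 1; 6.8 5.6 -0.4 0 0 1.8 1; 7.6 6.8 -0.5 0 0 2.1 1; 8.4 7.9 -0.6 0 0 2.4 1"

```text
clock: 0.77
tcp_pos: [411.5, -480.0, 284.8]
orientation: [0.598, -0.598, 0.378, -0.377]
ft_force: [0.9, -0.6, 0.5]
finger_gap: 0.997
```

Request:
carry_out --rows "0.8 1.2 -0.1 0 0 0.3 1; 1.4 2.5 -0.1 0 0 0.6 1; 2.0 3.8 -0.2 0 0 0.9 1; 2.4 5.1 -0.3 0 0 1.2 1; 2.8 6.4 -0.3 0 0 1.5 1; 3.4 7.4 -0.4 0 0 1.8 1; 3.9 8.5 -0.5 0 0 2.1 1; 4.4 9.7 -0.6 0 0 2.4 1"

```text
clock: 1.43
tcp_pos: [543.9, -187.5, 266.6]
orientation: [0.635, -0.634, 0.313, -0.312]
ft_force: [1.0, -0.8, 0.2]
finger_gap: 1.004
```

Request:
carry_out --rows "0.4 1.2 -0.1 0 0 0.3 1; 0.7 2.5 -0.1 0 0 0.6 1; 0.9 3.8 -0.2 0 0 0.9 1; 1.0 5.0 -0.3 0 0 1.2 1; 1.1 6.2 -0.3 0 0 1.5 1; 1.1 7.4 -0.4 0 0 1.8 1; 1.0 8.6 -0.5 0 0 2.1 1; 0.9 9.8 -0.6 0 0 2.4 1"

```text
clock: 2.1
tcp_pos: [570.6, 108.2, 248.2]
orientation: [0.664, -0.664, 0.244, -0.243]
ft_force: [0.2, -0.2, 0.1]
finger_gap: 0.999
```

```bash
cat > st.py <<'E'
from cell import *
from h import *
s=read_state();M=rot(s["orientation"])
print(s["clock"],s["tcp_pos"].round(1),"jaw az",np.degrees(np.arctan2(M[1,0],M[0,0])).round(2),"yaxis",M[:,1].round(4),"j",s["joint_positions"].round(2),"F",s["ft_force"].round(1),"gap",round(s["finger_gap"]*93,1))
E
python3 st.py
```

```text
2.1 [570.6 108.2 248.2] jaw az -40.34 yaxis [-1.7e-03  6.0e-04 -1.0e+00] j [-0.15  0.5  -0.19  1.98  0.14  0.68 -1.13] F [ 0.2 -0.2  0.1] gap 92.9
```

Request:
carry_out --rows "-0.4 1.2 -0.1 0 0 0.4 1; -0.9 2.4 -0.4 0 0 0.8 1; -1.5 3.6 -0.7 0 0 1.2 1; -2.1 4.7 -1.0 0 0 1.6 1; -2.7 5.8 -1.3 0 0 2.0 1; -3.3 6.9 -1.7 0 0 2.5 1; -3.82 8.05 -2.0 0 0 2.5 1; -3.82 8.05 -2.27 0 0 2.5 1"

```text
clock: 2.77
tcp_pos: [451.6, 357.7, 179.6]
orientation: [0.689, -0.686, 0.168, -0.165]
ft_force: [0.2, 0.6, -0.5]
finger_gap: 0.999
```

```bash
python3 st.py; python3 - <<'E'
from cell import *
from h import *
for n in("side","top"):
    c=read_camera(n);np.savez(n+"1.npz",**c);cv2.imwrite(f"pics/{n}1.png",c["pixels"][:,:,::-1])
E
```

```text
2.7667 [451.6 357.7 179.6] jaw az -27.27 yaxis [-0.0035  0.005  -1.    ] j [-0.63  0.59 -0.2   2.04  0.21  0.53 -1.45] F [ 0.2  0.6 -0.5] gap 92.9
```

View pics/side1.png

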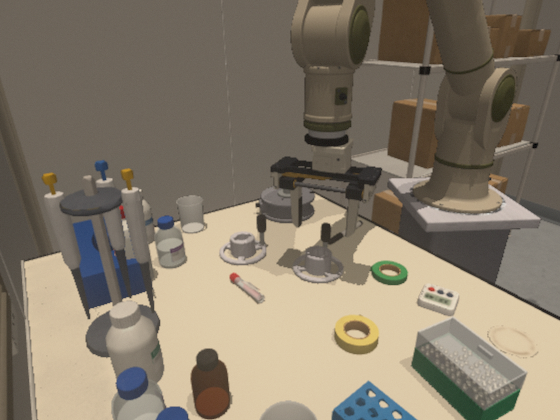

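```bash
python3 st.py
```

```text
2.8667 [454.4 351.1 178.7] jaw az -27.62 yaxis [-4.e-03 -9.e-04 -1.e+00] j [-0.62  0.59 -0.19  2.04  0.21  0.53 -1.45] F [-0.1 -0.7  0.7] gap 93.0
```

Request:
carry_out --rows "0.05 -0.05 -0.1 0 0 0 1; 0.05 -0.05 -0.4 0 0 0 1; 0.05 -0.05 -0.9 0 0 0 1; 0.05 -0.05 -1.5 0 0 0 1; 0.05 -0.05 -2.1 0 0 0 1; 0.05 -0.05 -2.5 0 0 0 1; 0.05 -0.05 -2.7 0 0 0 1; 0.05 -0.05 -2.72 0 0 0 1" --squeeze 30

```text
clock: 3.53
tcp_pos: [456.0, 348.6, 96.0]
orientation: [-0.685, 0.688, -0.171, 0.168]
ft_force: [0.0, 0.1, 0.4]
finger_gap: 0.996
```

```bash
python3 st.py
```

```text
3.5333 [456.  348.6  96. ] jaw az -27.69 yaxis [-0.0052 -0.0023 -1.    ] j [-0.66  0.72 -0.14  2.08  0.26  0.36 -1.49] F [0.  0.1 0.4] gap 92.7
```

Request:
carry_out --rows "0 0 0 0 0 0 -1; 0 0 0 0 0 0 -1; 0 0 0 0 0 0 -1; 0 0 0 0 0 0 -1; 0 0 0 0 0 0 -1; 0 0 0 0 0 0 -1; 0 0 0 0 0 0 -1; 0 0 0 0 0 0 -1" --squeeze 35

```text
clock: 4.2
tcp_pos: [456.3, 348.6, 96.3]
orientation: [-0.685, 0.688, -0.171, 0.168]
ft_force: [0.5, -0.2, 3.8]
finger_gap: 0.562
```

```bash
python3 st.py
```

```text
4.2 [456.3 348.6  96.3] jaw az -27.68 yaxis [-0.0045 -0.0021 -1.    ] j [-0.66  0.72 -0.14  2.08  0.26  0.36 -1.49] F [ 0.5 -0.2  3.8] gap 52.3
```

Request:
carry_out --rows "0 0 0.2 0 0 0 -1; 0 0 0.6 0 0 0 -1; 0 0 1.2 0 0 0 -1; 0 0 2.0 0 0 0 -1; 0 0 2.8 0 0 0 -1; 0 0 3.5 0 0 0 -1; 0 0 4.0 0 0 0 -1; 0 0 4.0 0 0 0 -1"

```text
clock: 4.87
tcp_pos: [456.9, 349.2, 220.0]
orientation: [0.687, -0.686, 0.17, -0.169]
ft_force: [0.0, 0.3, -4.9]
finger_gap: 0.564
```

```bash
python3 st.py
```

```text
4.8667 [456.9 349.2 220. ] jaw az -27.7 yaxis [-0.001  0.001 -1.   ] j [-0.6   0.54 -0.22  2.01  0.19  0.61 -1.43] F [ 0.   0.3 -4.9] gap 52.5
```

Request:
carry_out --rows "0.1 -0.7 0 0 0 -0.2 -1; 0.3 -1.8 0 0 0 -0.5 -1; 0.5 -3.1 0 0 0 -0.9 -1; 0.7 -4.5 0 0 0 -1.3 -1; 0.9 -5.9 0 0 0 -1.7 -1; 1.1 -7.2 0 0 0 -2.0 -1; 1.2 -8.4 0 0 0 -2.3 -1; 1.31 -9.27 0 0 0 -2.54 -1"

```text
clock: 5.53
tcp_pos: [495.3, 67.2, 219.3]
orientation: [-0.663, 0.664, -0.246, 0.245]
ft_force: [0.9, -0.7, -3.6]
finger_gap: 0.564
```

Request:
carry_out --rows "0 0 0 0 0 0 -1; 0 0 0 0 0 0 -1; 0 0 0 0 0 0 -1; 0 0 0 0 0 0 -1; 0 0 0 0 0 0 -1; 0 0 0 0 0 0 -1; 0 0 0 0 0 0 -1; 0 0 0 0 0 0 -1"

```text
clock: 6.2
tcp_pos: [495.2, 67.9, 219.3]
orientation: [-0.663, 0.664, -0.246, 0.244]
ft_force: [0.2, 0.4, -3.8]
finger_gap: 0.561
```

```bash
python3 st.py; python3 - <<'E'
from cell import *
from h import *
for n in("side","top"):
    c=read_camera(n);np.savez(n+"2.npz",**c);cv2.imwrite(f"pics/{n}2.png",c["pixels"][:,:,::-1])
    if n=="side":crop(c,230,110,350,230,5,"pics/side2c.png")
    else:crop(c,310,180,420,280,6,"pics/top2c.png")
E
```

```text
6.2 [495.2  67.9 219.3] jaw az -40.56 yaxis [-2.7e-03 -3.0e-04 -1.0e+00] j [-0.11  0.46 -0.19  2.18  0.17  0.52 -1.13] F [ 0.2  0.4 -3.8] gap 52.2
```

View pics/side2c.png

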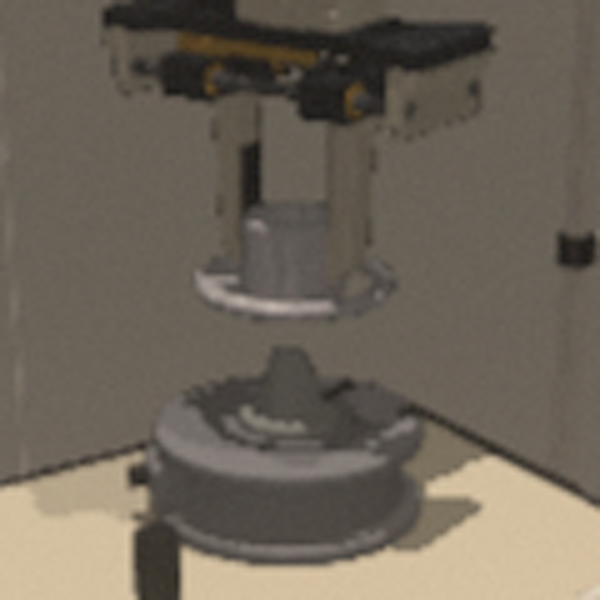

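View pics/top2c.png

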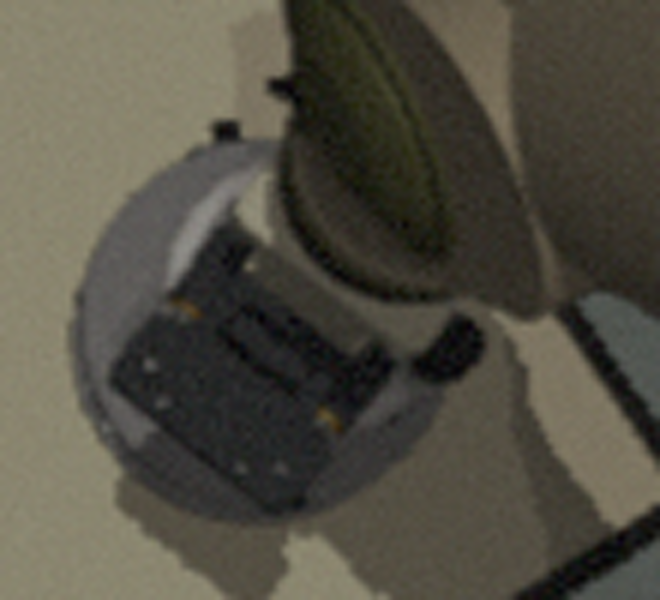

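```bash
python3 - <<'E'
from m import *
c=load("top2.npz");s=load("side2.npz")
for z in (200,205): print("knob top",onplane(c,310+448/6,180+347/6,z))
a=np.radians(-130.6);print(495.2+47*np.cos(a),67.9+47*np.sin(a))
print("side hub exp",proj(s,(495.2,67.9,127)),"shaft",proj(s,(496.3,71,91)))
for r in (52,): print([proj(s,(495.2+r*np.cos(t),67.9+r*np.sin(t),127)).round(1) for t in np.radians([180,0,90,-90])])
P=cloud(c)[185:280,315:425].reshape(-1,3);q=P[(P[:,2]>120)&(P[:,2]<136)];print(len(q),q.mean(0),rcirc(q[:,:2]))
q=P[(P[:,2]>195)&(P[:,2]<215)&(np.hypot(P[:,0]-464,P[:,1]-32)<16)];print(len(q),q.mean(0),q.max(0)-q.min(0))
P=cloud(s)[110:230,230:350].reshape(-1,3)
q=P[(P[:,2]>118)&(P[:,2]<134)&(np.hypot(P[:,0]-495,P[:,1]-68)<65)];rr=np.hypot(q[:,0]-495,q[:,1]-68);print(len(q),rcirc(q[rr>40][:,:2]),np.percentile(q[:,2],[5,50,95]))
q=P[(P[:,2]>137)&(P[:,2]<165)&(np.hypot(P[:,0]-495,P[:,1]-68)<40)];print(len(q),rcirc(q[:,:2]))
E
```

```text
knob top [461.19471088  34.44259595 200.        ]
knob top [460.40072641  35.5402706  205.        ]
464.613611788505 32.2142485552606
side hub exp [287.92404661 165.88319509] shaft [287.58479856 179.46505852]
[array([308.1, 165.3]), array([267.7, 166.4]), array([289.5, 172.7]), array([286.5, 159.6])]
163 [496.0752648   80.98067691 130.91453842] (array([492.5,  69.8,  48.9]), 109)
72 [461.71656075  33.0025752  202.04042481] [20.82069214 18.26512399 10.61958177]
304 (array([496.1,  73.5,  46.3]), 145) [125.60104748 130.3615041  132.77558045]
342 (array([495.9,  71.2,  23.5]), 205)
```

Request:
carry_out --rows "0.04 0.1 0 0 0 0 -1; 0.04 0.1 -0.1 0 0 0 -1; 0.04 0.1 -0.3 0 0 0 -1; 0.04 0.1 -0.5 0 0 0 -1; 0.04 0.1 -0.7 0 0 0 -1; 0.04 0.1 -0.8 0 0 0 -1; 0.04 0.1 -0.85 0 0 0 -1; 0.04 0.1 -0.85 0 0 0 -1"

```text
clock: 6.97
tcp_pos: [496.3, 70.5, 193.3]
orientation: [-0.663, 0.664, -0.246, 0.244]
ft_force: [0.0, -0.0, -4.7]
finger_gap: 0.563
```

```bash
python3 st.py; python3 - <<'E'
from cell import *
from m import *
s=read_camera("side");np.savez("side3.npz",**s);crop(s,230,110,350,230,5,"pics/side3c.png")
P=cloud(s)[110:230,230:350].reshape(-1,3)
q=P[(P[:,2]>108)&(P[:,2]<140)&(np.hypot(P[:,0]-495,P[:,1]-70)<40)];print(len(q),rcirc(q[:,:2]))
E
```

```text
6.9667 [496.3  70.5 193.3] jaw az -40.59 yaxis [-3.6e-03 -6.0e-04 -1.0e+00] j [-0.13  0.51 -0.17  2.19  0.18  0.45 -1.16] F [ 0.  -0.  -4.7] gap 52.3
369 (array([496.9,  74.1,  23.2]), 212)
```

View pics/side3c.png

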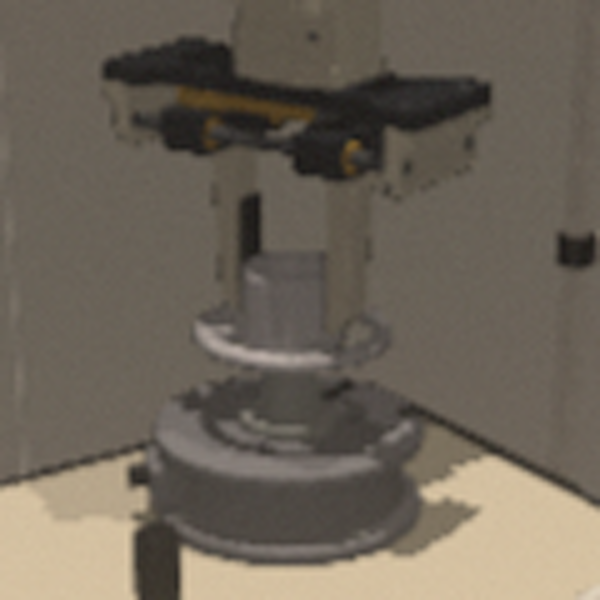

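Request:
carry_out --rows "0 0.02 -0.1 0 0 0 -1; 0 0.02 -0.2 0 0 0 -1; 0 0.02 -0.3 0 0 0 -1; 0 0.02 -0.4 0 0 0 -1; 0 0.02 -0.45 0 0 0 -1; 0 0.02 -0.5 0 0 0 -1; 0 0.02 -0.55 0 0 0 -1; 0 0.02 -0.6 0 0 0 -1"

```text
clock: 7.68
tcp_pos: [497.3, 70.8, 175.8]
orientation: [-0.663, 0.663, -0.246, 0.245]
ft_force: [3.8, -4.1, -0.8]
finger_gap: 0.561
```

```bash
python3 st.py
```

```text
7.6833 [497.3  70.8 175.8] jaw az -40.63 yaxis [-1.4e-03 -5.0e-04 -1.0e+00] j [-0.15  0.54 -0.15  2.21  0.2   0.41 -1.17] F [ 3.8 -4.1 -0.8] gap 52.2
```

Request:
carry_out --rows "0.03 -0.03 -0.1 0 0 0 -1; 0.03 -0.03 -0.2 0 0 0 -1; 0.03 -0.03 -0.3 0 0 0 -1; 0.03 -0.03 -0.4 0 0 0 -1; 0.03 -0.03 -0.5 0 0 0 -1; 0.03 -0.03 -0.6 0 0 0 -1; 0.03 -0.03 -0.65 0 0 0 -1; 0.03 -0.03 -0.7 0 0 0 -1"

```text
clock: 8.35
tcp_pos: [498.0, 69.9, 154.4]
orientation: [-0.663, 0.664, -0.246, 0.245]
ft_force: [0.2, 0.9, -4.4]
finger_gap: 0.558
```

```bash
python3 st.py
```

```text
8.35 [498.   69.9 154.4] jaw az -40.62 yaxis [-1.8e-03 -6.0e-04 -1.0e+00] j [-0.16  0.58 -0.14  2.22  0.21  0.36 -1.18] F [ 0.2  0.9 -4.4] gap 51.9
```

Sliding freely over the keys. Down the last few mm to contact, then open.

Request:
carry_out --rows "0 0 -0.05 0 0 0 -1; 0 0 -0.1 0 0 0 -1; 0 0 -0.12 0 0 0 -1; 0 0 -0.12 0 0 0 -1; 0 0 -0.12 0 0 0 -1; 0 0 -0.12 0 0 0 -1; 0 0 -0.12 0 0 0 -1; 0 0 -0.12 0 0 0 -1"

```text
clock: 9.02
tcp_pos: [498.0, 70.0, 152.2]
orientation: [-0.663, 0.663, -0.246, 0.245]
ft_force: [-3.8, -0.8, 17.2]
finger_gap: 0.565
```

```bash
python3 st.py
```

```text
9.0167 [498.   70.  152.2] jaw az -40.61 yaxis [-7.e-04 -6.e-04 -1.e+00] j [-0.16  0.58 -0.13  2.22  0.21  0.35 -1.18] F [-3.8 -0.8 17.2] gap 52.6
```

Request:
carry_out --rows "0 0 0 0 0 0 1; 0 0 0 0 0 0 1; 0 0 0 0 0 0 1; 0 0 0 0 0 0 1; 0 0 0.3 0 0 0 1; 0 0 1.0 0 0 0 1; 0 0 2.0 0 0 0 1; 0 0 2.9 0 0 0 1"

```text
clock: 9.68
tcp_pos: [497.6, 70.0, 240.5]
orientation: [-0.663, 0.664, -0.246, 0.245]
ft_force: [-0.2, 0.7, 0.0]
finger_gap: 0.997
```

```bash
python3 st.py; python3 - <<'E'
from cell import *
from m import *
s=read_camera("side");np.savez("side4.npz",**s);crop(s,230,110,350,230,5,"pics/side4c.png")
c=read_camera("top");np.savez("top4.npz",**c);crop(c,310,180,420,280,6,"pics/top4c.png")
E
python3 st.py
```

```text
9.6833 [497.6  70.  240.5] jaw az -40.6 yaxis [-2.1e-03 -8.0e-04 -1.0e+00] j [-0.11  0.43 -0.2   2.15  0.15  0.57 -1.13] F [-0.2  0.7  0. ] gap 92.7
9.7833 [499.4  70.3 243.1] jaw az -40.64 yaxis [ 5.3e-03  6.0e-04 -1.0e+00] j [-0.11  0.43 -0.2   2.15  0.16  0.57 -1.13] F [ 0.1  0.  -0.5] gap 93.0
```

View pics/side4c.png

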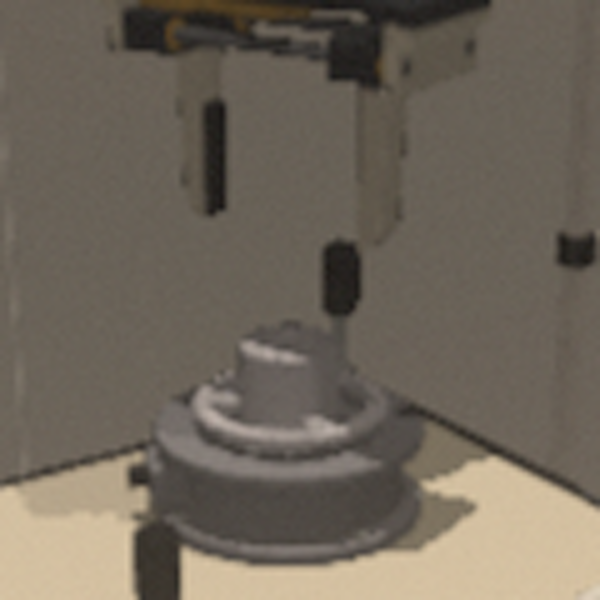

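View pics/top4c.png

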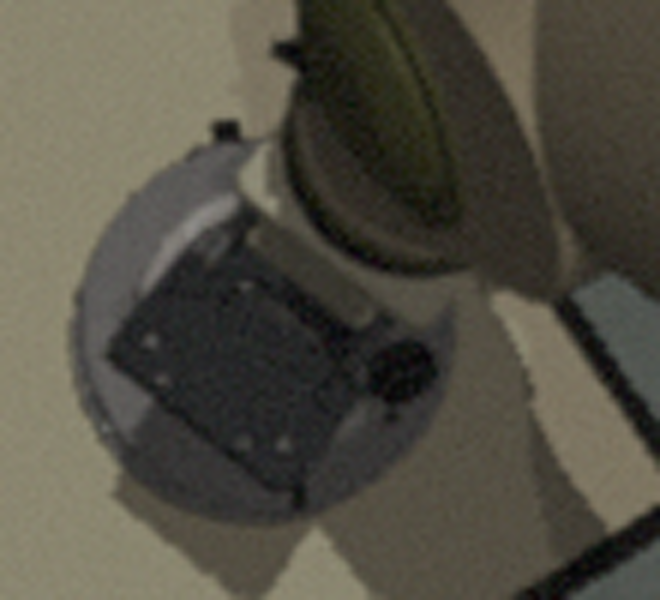

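```bash
python3 - <<'E'
from m import *
c=load("top4.npz");s=load("side4.npz")
print("knob top z138",onplane(c,310+404/6,180+370/6,138))
P=cloud(s)
q=P[158:175,293:304].reshape(-1,3);q=q[(np.hypot(q[:,0]-467,q[:,1]-35)<30)&(q[:,2]>98)];print("knob side",len(q),q.mean(0),q[:,2].min(),q[:,2].max(),rcirc(q[:,:2]))
P4=cloud(c)[225:255,365:390].reshape(-1,3);q=P4[(P4[:,2]>130)&(P4[:,2]<145)];print("knob top",len(q),q.mean(0))
q=P[170:200,270:305].reshape(-1,3);r=np.hypot(q[:,0]-497,q[:,1]-71);q=q[(r<30)&(q[:,2]>66)];print("hub top z",np.percentile(q[:,2],[50,90,95,99]))
print(P[178:184,278:298,2].round(0))
for y in (338,):pass
print(proj(s,(467,35,120)),proj(s,(467,35,138)),230+341/5,110+240/5)
E
```

```text
knob top z138 [463.27473351  36.91083278 138.        ]
knob side 112 [468.03432496  41.34877756 119.85279667] 98.35157807060256 137.6808897478315 (array([468.5,  37.8,   7.7]), 75)
knob top 71 [465.32799443  36.58081942 135.51695015]
hub top z [87.91749116 96.66729975 97.04669329 97.55433645]
[[96. 97. 96. 97. 97. 92. 90. 90. 91. 89. 89. 89. 88. 89. 93. 95. 97. 97.
  96. 96.]
 [96. 97. 97. 96. 95. 97. 97. 92. 92. 92. 92. 91. 85. 86. 90. 96. 97. 97.
  95. 96.]
 [95. 94. 97. 97. 96. 98. 96. 96. 95. 97. 98. 98. 97. 96. 97. 97. 96. 95.
  94. 91.]
 [91. 94. 93. 96. 95. 96. 97. 96. 95. 96. 97. 96. 95. 95. 95. 95. 94. 93.
  90. 90.]
 [89. 91. 92. 92. 92. 93. 94. 94. 94. 93. 95. 93. 95. 94. 93. 92. 90. 89.
  88. 86.]
 [87. 87. 88. 90. 91. 90. 92. 90. 91. 90. 90. 92. 91. 90. 89. 90. 89. 88.
  87. 84.]]
[297.5648091  164.10838864] [297.64294637 157.5901067 ] 298.2 158.0
```

Request:
carry_out --rows "-0.5 -0.6 0 0 0 0 0.3; -1.04 -1.17 0 0 0 0 0.3; -1.06 -1.17 0 0 0 0 0.3; -1.06 -1.17 -0.4 0 0 0 0.3; -1.06 -1.17 -0.9 0 0 0 0.3; -1.06 -1.17 -1.5 0 0 0 0.3; -1.06 -1.17 -1.9 0 0 0 0.3; -1.06 -1.17 -1.93 0 0 0 0.3" --squeeze 20

```text
clock: 10.45
tcp_pos: [466.9, 35.3, 183.3]
orientation: [0.663, -0.663, 0.245, -0.246]
ft_force: [-1.0, -0.4, -0.2]
finger_gap: 0.651
```

```bash
python3 st.py
```

```text
10.45 [466.9  35.3 183.3] jaw az -40.62 yaxis [ 2.e-03  3.e-04 -1.e+00] j [-0.08  0.5  -0.16  2.28  0.21  0.38 -1.12] F [-1.  -0.4 -0.2] gap 60.6
```

Request:
carry_out --rows "0 0 0.06 0 0 0 -1; 0 0 0.06 0 0 0 -1; 0 0 0.06 0 0 0 -1; 0 0 0.06 0 0 0 -1; 0 0 0.06 0 0 0 -1; 0 0 0.06 0 0 0 -1; 0 0 0.06 0 0 0 -1; 0 0 0.06 0 0 0 -1"

```text
clock: 11.12
tcp_pos: [467.1, 35.2, 185.4]
orientation: [0.664, -0.663, 0.245, -0.246]
ft_force: [0.2, -0.7, 3.2]
finger_gap: 0.221
```

```bash
python3 st.py
```

```text
11.1167 [467.1  35.2 185.4] jaw az -40.63 yaxis [ 2.7e-03  3.0e-04 -1.0e+00] j [-0.08  0.5  -0.16  2.28  0.21  0.38 -1.12] F [ 0.2 -0.7  3.2] gap 20.5
```

```bash
cat > arc.py <<'E'
import sys
from cell import *
from h import *
s=read_state();p=s["tcp_pos"];cx,cy,r,step=map(float,sys.argv[1:5])
a0=np.arctan2(p[1]-cy,p[0]-cx);print("t",s["clock"],"p",p.round(1),"ang",np.degrees(a0).round(1),"r",np.hypot(p[0]-cx,p[1]-cy).round(2),"F",s["ft_force"].round(1))
st0=float(sys.argv[5]) if len(sys.argv)>5 else np.degrees(a0)
M=rot(s["orientation"]);print("jaw",np.degrees(np.arctan2(M[1,0],M[0,0])).round(2),"y",M[:,1].round(4))
for k in range(1,9):
    a=np.radians(st0-step*k);print(np.round([(cx+r*np.cos(a)-p[0])/30,(cy+r*np.sin(a)-p[1])/30,(185-p[2])/30],2).tolist(),end=" ")
print("end",st0-step*8)
E
python3 arc.py 497.3 70.8 47 5
```

```text
t 11.1167 p [467.1  35.2 185.4] ang -130.3 r 46.64 F [ 0.2 -0.7  3.2]
jaw -40.63 y [ 2.7e-03  3.0e-04 -1.0e+00]
[-0.11, 0.08, -0.01] [-0.2, 0.18, -0.01] [-0.28, 0.29, -0.01] [-0.36, 0.41, -0.01] [-0.42, 0.53, -0.01] [-0.47, 0.66, -0.01] [-0.51, 0.79, -0.01] [-0.54, 0.92, -0.01] end -170.31041264017256
```

Request:
carry_out --rows "-0.11 0.08 0 0 0 0 -1; -0.2 0.18 0 0 0 0 -1; -0.28 0.29 0 0 0 0 -1; -0.36 0.41 0 0 0 0 -1; -0.42 0.53 0 0 0 0 -1; -0.47 0.66 0 0 0 0 -1; -0.51 0.79 0 0 0 0 -1; -0.54 0.92 0 0 0 0 -1"

```text
clock: 11.78
tcp_pos: [450.9, 63.4, 185.4]
orientation: [0.664, -0.663, 0.244, -0.246]
ft_force: [3.1, -1.4, 0.1]
finger_gap: 0.222
```

```bash
python3 arc.py 497.3 70.8 47 8; python3 - <<'E'
from cell import *
from m import *
s=read_camera("side");np.savez("side5.npz",**s);crop(s,230,110,350,230,5,"pics/side5c.png")
c=read_camera("top");np.savez("top5.npz",**c);crop(c,310,180,420,280,6,"pics/top5c.png")
E

```

```text
t 11.7833 p [450.9  63.4 185.4] ang -170.9 r 46.97 F [ 3.1 -1.4  0.1]
jaw -40.62 y [ 2.9e-03  3.0e-04 -1.0e+00]
[-0.02, 0.22, -0.01] [-0.01, 0.44, -0.01] [0.03, 0.65, -0.01] [0.1, 0.86, -0.01] [0.2, 1.05, -0.01] [0.33, 1.23, -0.01] [0.48, 1.39, -0.01] [0.64, 1.53, -0.01] end -234.87958380550344
```

View pics/side5c.png

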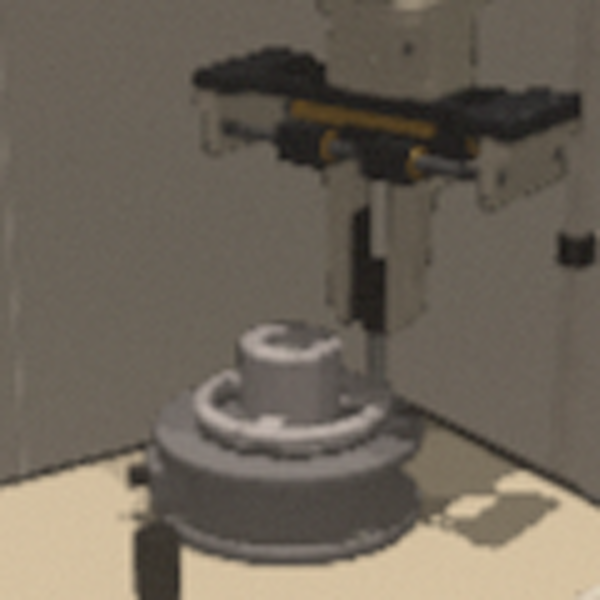

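View pics/top5c.png

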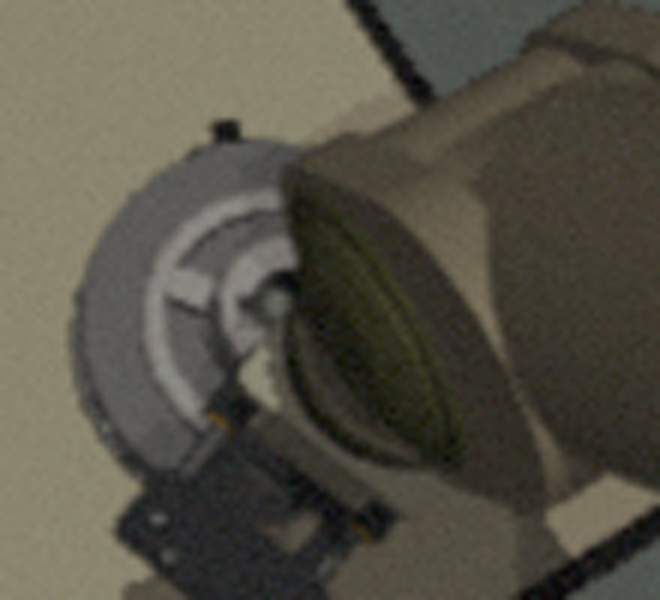

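Request:
carry_out --rows "-0.02 0.22 0 0 0 0 -1; -0.01 0.44 0 0 0 0 -1; 0.03 0.65 0 0 0 0 -1; 0.1 0.86 0 0 0 0 -1; 0.2 1.05 0 0 0 0 -1; 0.33 1.23 0 0 0 0 -1; 0.48 1.39 0 0 0 0 -1; 0.64 1.53 0 0 0 0 -1"

```text
clock: 12.55
tcp_pos: [470.2, 109.9, 185.3]
orientation: [0.664, -0.663, 0.244, -0.246]
ft_force: [1.8, -4.4, 0.9]
finger_gap: 0.219
```

```bash
python3 arc.py 497.3 70.8 47 9
```

```text
t 12.55 p [470.2 109.9 185.3] ang 124.7 r 47.57 F [ 1.8 -4.4  0.9]
jaw -40.56 y [ 0.002  0.    -1.   ]
[0.22, 0.11, -0.01] [0.45, 0.2, -0.01] [0.69, 0.25, -0.01] [0.94, 0.26, -0.01] [1.18, 0.24, -0.01] [1.42, 0.18, -0.01] [1.65, 0.08, -0.01] [1.85, -0.06, -0.01] end 52.709068088199174
```

Request:
carry_out --rows "0.22 0.11 0 0 0 0 -1; 0.45 0.2 0 0 0 0 -1; 0.69 0.25 0 0 0 0 -1; 0.94 0.26 0 0 0 0 -1; 1.18 0.24 0 0 0 0 -1; 1.42 0.18 0 0 0 0 -1; 1.65 0.08 0 0 0 0 -1; 1.85 -0.06 0 0 0 0 -1"

```text
clock: 13.22
tcp_pos: [527.4, 108.8, 185.6]
orientation: [0.664, -0.662, 0.244, -0.246]
ft_force: [2.7, 5.4, 2.6]
finger_gap: 0.226
```

```bash
python3 arc.py 497.3 70.8 47 9
```

```text
t 13.2167 p [527.4 108.8 185.6] ang 51.6 r 48.52 F [2.7 5.4 2.6]
jaw -40.52 y [ 0.0043  0.0017 -1.    ]
[0.15, -0.21, -0.02] [0.3, -0.4, -0.02] [0.42, -0.62, -0.02] [0.5, -0.85, -0.02] [0.55, -1.09, -0.02] [0.56, -1.33, -0.02] [0.53, -1.58, -0.02] [0.46, -1.81, -0.02] end -20.40116936469549
```

Request:
carry_out --rows "0.17 -0.19 0 0 0 0 -1; 0.32 -0.38 0 0 0 0 -1; 0.44 -0.6 0 0 0 0 -1; 0.52 -0.84 0 0 0 0 -1; 0.57 -1.08 0 0 0 0 -1; 0.58 -1.32 0 0 0 0 -1; 0.55 -1.57 0 0 0 0 -1; 0.48 -1.8 0 0 0 0 -1"

```text
clock: 13.88
tcp_pos: [543.4, 53.1, 185.8]
orientation: [0.664, -0.662, 0.243, -0.248]
ft_force: [5.8, -0.2, 1.7]
finger_gap: 0.222
```

```bash
python3 arc.py 497.8 71 47 9
```

```text
t 13.8833 p [543.4  53.1 185.8] ang -21.4 r 48.98 F [ 5.8 -0.2  1.7]
jaw -40.61 y [ 0.007   0.0014 -1.    ]
[-0.17, -0.2, -0.03] [-0.31, -0.4, -0.03] [-0.48, -0.58, -0.03] [-0.68, -0.72, -0.03] [-0.89, -0.84, -0.03] [-1.13, -0.92, -0.03] [-1.37, -0.96, -0.03] [-1.61, -0.97, -0.03] end -93.40441989320345
```

Request:
carry_out --rows "-0.13 -0.2 -0.02 0 0 0 -1; -0.28 -0.4 -0.02 0 0 0 -1; -0.46 -0.58 -0.02 0 0 0 -1; -0.66 -0.72 -0.02 0 0 0 -1; -0.88 -0.84 -0.02 0 0 0 -1; -1.12 -0.92 -0.02 0 0 0 -1; -1.36 -0.96 -0.02 0 0 0 -1; -1.6 -0.97 -0.02 0 0 0 -1"

```text
clock: 14.55
tcp_pos: [494.4, 22.1, 185.4]
orientation: [0.664, -0.662, 0.244, -0.248]
ft_force: [1.1, -2.3, 5.2]
finger_gap: 0.221
```

```bash
python3 arc.py 497.8 71 47 7
```

```text
t 14.55 p [494.4  22.1 185.4] ang -94.0 r 49.05 F [ 1.1 -2.3  5.2]
jaw -40.72 y [ 6.1e-03 -3.0e-04 -1.0e+00]
[-0.18, 0.09, -0.01] [-0.37, 0.14, -0.01] [-0.55, 0.21, -0.01] [-0.72, 0.3, -0.01] [-0.87, 0.41, -0.01] [-1.01, 0.54, -0.01] [-1.14, 0.69, -0.01] [-1.24, 0.85, -0.01] end -150.02275251033615
```

```bash
python3 arc.py 497.8 71 47.5 8.9
```

```text
t 14.55 p [494.4  22.1 185.4] ang -94.0 r 49.05 F [ 1.1 -2.3  5.2]
jaw -40.72 y [ 6.1e-03 -3.0e-04 -1.0e+00]
[-0.24, 0.09, -0.01] [-0.47, 0.16, -0.01] [-0.69, 0.27, -0.01] [-0.9, 0.41, -0.01] [-1.07, 0.58, -0.01] [-1.22, 0.78, -0.01] [-1.34, 1.0, -0.01] [-1.42, 1.23, -0.01] end -165.22275251033614
```

Request:
carry_out --rows "-0.24 0.07 0 0 0 0 -1; -0.47 0.15 0 0 0 0 -1; -0.69 0.27 0 0 0 0 -1; -0.9 0.41 0 0 0 0 -1; -1.07 0.58 0 0 0 0 -1; -1.22 0.78 0 0 0 0 -1; -1.34 1.0 0 0 0 0 -1; -1.42 1.23 0 0 0 0 -1"

```text
clock: 15.22
tcp_pos: [451.2, 59.8, 185.3]
orientation: [0.664, -0.662, 0.244, -0.248]
ft_force: [-0.8, -1.3, 3.2]
finger_gap: 0.22
```

Request:
carry_out --rows "0 0 0 0 0 0 0.3; 0 0 0 0 0 0 0.3; 0 0 0 0 0 0 0.3; 0 0 0 0 0 0 0.3; 0 0 0.4 0 0 0 0.3; 0 0 1.2 0 0 0 0.3; 0 0 2.2 0 0 0 0.3; 0 0 3.0 0 0 0 0.3"

```text
clock: 15.88
tcp_pos: [451.0, 59.5, 276.6]
orientation: [0.663, -0.662, 0.244, -0.248]
ft_force: [0.7, 0.0, -0.7]
finger_gap: 0.647
```

```bash
python3 arc.py 497.8 71 47 0 | head -2; python3 - <<'E'
from cell import *
from m import *
s=read_camera("side");np.savez("side6.npz",**s);crop(s,230,110,350,230,5,"pics/side6c.png")
c=read_camera("top");np.savez("top6.npz",**c);crop(c,310,180,420,280,6,"pics/top6c.png")
E

```

```text
t 15.8833 p [451.   59.5 276.6] ang -166.2 r 48.16 F [ 0.7  0.  -0.7]
jaw -40.72 y [ 4.8e-03 -3.0e-04 -1.0e+00]
```

View pics/side6c.png

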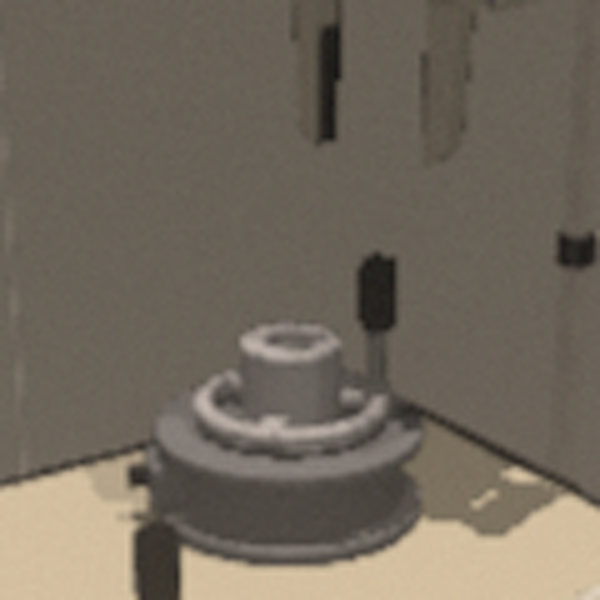

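View pics/top6c.png

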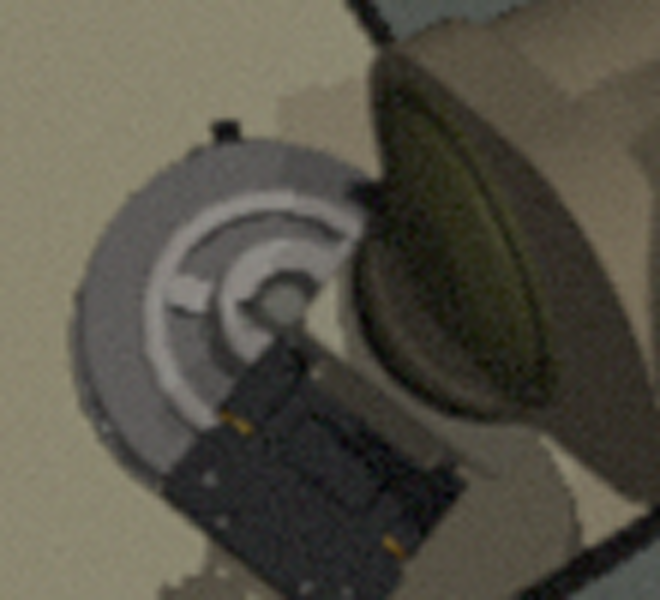

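Request:
carry_out --rows "0.2 -1.2 0 0 0 0 0.3; 0.4 -2.5 0 0 0 0 0.3; 0.5 -3.8 0 0 0 0 0.3; 0.6 -5.0 0 0 0 0 0.3; 0.7 -6.3 0 0 0 0 0.3; 0.8 -7.4 0 0 0 0 0.3; 0.8 -7.8 0 0 0 0 0.3; 0.8 -7.8 0 0 0 0 0.3"

```text
clock: 16.65
tcp_pos: [475.8, -177.9, 277.4]
orientation: [0.663, -0.661, 0.245, -0.251]
ft_force: [0.5, 0.7, -0.6]
finger_gap: 0.654
```

```bash
python3 - <<'E'
from cell import *
from m import *
c=read_camera("top");np.savez("top7.npz",**c);crop(c,310,190,400,275,8,"pics/top7c.png")
E
python3 st.py

```

```text
16.7 [ 475.8 -175.6  277.4] jaw az -40.96 yaxis [ 0.0097  0.001  -1.    ] j [ 0.38  0.38 -0.18  2.12  0.1   0.65 -0.59] F [ 0.1  1.4 -0.2] gap 60.6
```

View pics/top7c.png

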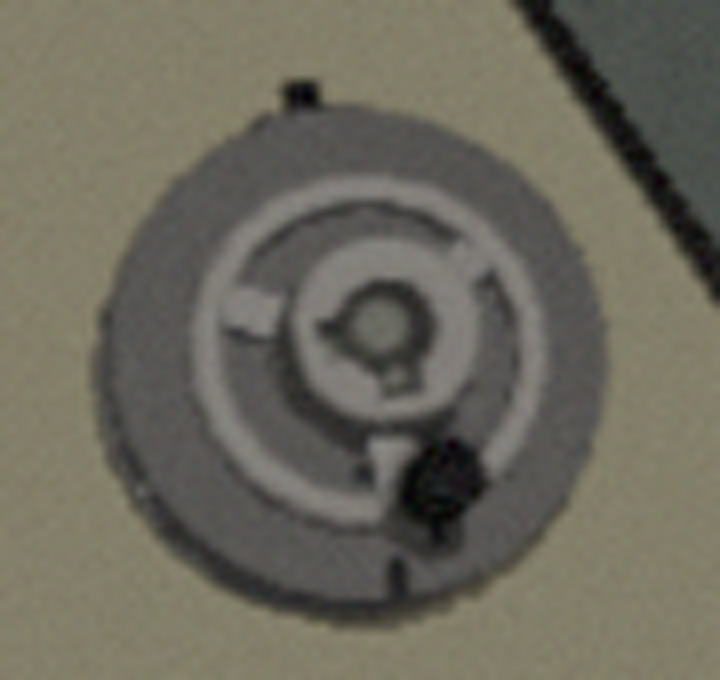

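```bash
cat > ang.py <<'E'
from m import *
import sys
def px(x,y,s=8): return (310+(x+.5)/s-.5,190+(y+.5)/s-.5)
C=np.array([496.6,70.8])
def an(c,x,y,z):
    p=onplane(c,*px(x,y),z)[:2];d=p-C;return p.round(1),np.hypot(*d).round(1),np.degrees(np.arctan2(d[1],d[0])).round(1)
E
python3 - <<'E'
from ang import *
c=load("top7.npz");crop(c,345,235,380,270,20,"pics/top7d.png")
print("mark ends",an(c,400,558,50),an(c,398,600,50));print("ptr tip",an(c,437,536,57));print("knob",an(c,445,478,138));print("shaft top",an(c,382,323,91))
P=cloud(c)[225:260,350:385].reshape(-1,3);q=P[(P[:,2]>130)&(P[:,2]<145)];print(len(q),q.mean(0))
E
```

```text
mark ends (array([437.3,  62.1]), np.float64(60.0), np.float64(-171.6)) (array([425.3,  63.4]), np.float64(71.6), np.float64(-174.0))
ptr tip (array([442.4,  52.4]), np.float64(57.3), np.float64(-161.3))
knob (array([447.7,  63.6]), np.float64(49.4), np.float64(-171.6))
shaft top (array([497.9,  69.9]), np.float64(1.6), np.float64(-36.3))
70 [448.19685707  62.97079964 136.20216605]
```

View pics/top7d.png

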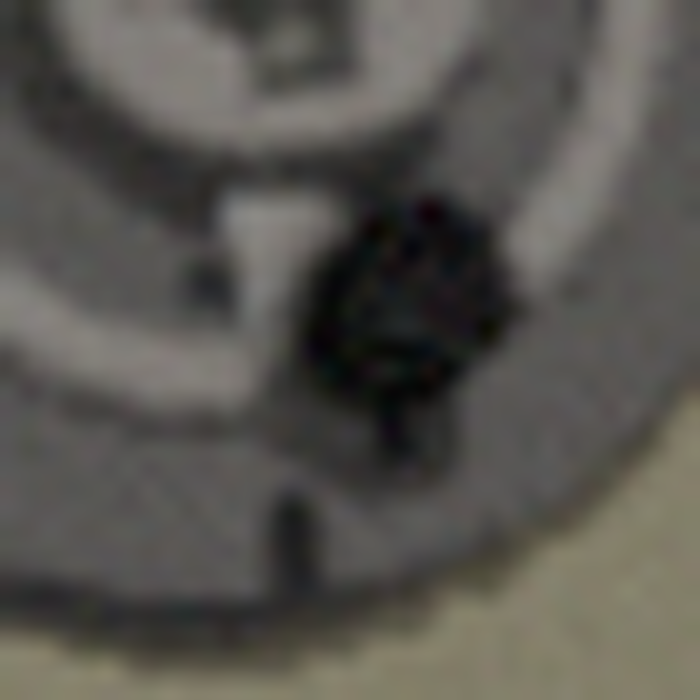

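```bash
python3 - <<'E'
from ang import *
c=load("top0.npz");P=cloud(c);V=c["pixels"].max(2)
m=np.zeros(V.shape,bool);m[240:253,364:380]=V[240:253,364:380]<60
m2=np.zeros(V.shape,bool);m2[236:258,360:382]=(V[236:258,360:382]>75)
print("ptr z",m.sum(),np.median(P[m][:,2]),P[m][:,2].mean(),"near housing z",P[m2][:,2].mean())
for f in ("top0","top7"):
    c=load(f+".npz");V=cv2.resize(c["pixels"].max(2),None,fx=4,fy=4,interpolation=cv2.INTER_CUBIC).astype(int)
    # mark: bright deficit centroid along rows
    pts=[]
    for y in range(259*4,265*4,2):
        row=V[y,354*4:365*4];w=np.clip(72-row,0,None).astype(float)
        if w.sum()>20:
            u=354*4+(w*np.arange(len(w))).sum()/w.sum();pts.append(((u+.5)/4-.5,(y+.5)/4-.5))
    for u,v in pts:
        d=onplane(c,u,v,50)[:2]-C;print(f,round(u,1),round(v,1),np.hypot(*d).round(1),np.degrees(np.arctan2(d[1],d[0])).round(1))
c=load("top7.npz")
for z in (51,54,57):
    for p in ((395,435),(400,452)):
        u,v=345+(p[0]+.5)/20-.5,235+(p[1]+.5)/20-.5;d=onplane(c,u,v,z)[:2]-C;print(z,p,np.hypot(*d),np.degrees(np.arctan2(d[1],d[0])))
E
```

```text
ptr z 32 54.17762974614698 53.453409144890216 near housing z nan
top0 359.2 259.1 59.4 -172.3
top0 359.1 259.6 60.5 -172.7
top0 359.1 260.1 61.6 -172.9
top0 359.2 260.6 62.8 -172.9
top0 359.2 261.1 63.9 -173.0
top0 359.2 261.6 65.0 -173.2
top0 359.3 262.1 66.2 -173.4
top0 359.3 262.6 67.3 -173.5
top0 359.4 263.1 68.4 -173.5
top0 360.2 263.6 69.9 -172.1
top0 360.7 264.1 71.2 -171.4
top7 362.9 258.6 60.3 -164.1
top7 362.0 259.1 60.8 -166.4
top7 359.7 259.6 60.7 -171.5
top7 359.2 260.1 61.7 -172.8
top7 359.2 260.6 62.8 -172.9
top7 359.2 261.1 63.9 -173.1
top7 359.2 261.6 65.0 -173.2
top7 359.3 262.1 66.2 -173.4
top7 359.3 262.6 67.3 -173.5
top7 359.4 263.1 68.4 -173.5
top7 360.1 263.6 69.8 -172.3
top7 360.6 264.1 71.1 -171.5
51 (395, 435) 56.39355348444531 -159.55664645963077
51 (400, 452) 58.37910010021266 -159.8169643895163
54 (395, 435) 56.55777595342332 -160.18989935748075
54 (400, 452) 58.54083762239292 -160.42738837714796
57 (395, 435) 56.72886671287618 -160.81940907032086
57 (400, 452) 58.70918281759357 -161.0343802276159
```

Request:
carry_out --rows "-0.1 1.0 0 0 0.1 0 0.3; -0.3 2.2 0 0 0.1 0 0.3; -0.5 3.5 0 0 0.1 0 0.3; -0.6 4.8 0 0 0.1 0 0.3; -0.7 6.1 0 0 0.1 0 0.3; -0.8 7.2 0 0 0.1 0 0.3; -0.82 7.84 0 0 0.1 0 0.3; -0.82 7.84 0 0 0.1 0 0.3"

```text
clock: 17.37
tcp_pos: [450.1, 65.8, 277.4]
orientation: [0.665, -0.662, 0.244, -0.244]
ft_force: [0.8, 0.3, 0.3]
finger_gap: 0.649
```

```bash
python3 st.py
```

```text
17.3667 [450.1  65.8 277.4] jaw az -40.44 yaxis [ 0.0011  0.0031 -1.    ] j [-0.1   0.32 -0.22  2.22  0.12  0.61 -1.11] F [0.8 0.3 0.3] gap 60.3
```

Request:
carry_out --rows "0.03 -0.2 0 0 0 0 0.3; 0.03 -0.2 -0.1 0 0 0 0.3; 0.03 -0.2 -0.6 0 0 0 0.3; 0.03 -0.2 -1.3 0 0 0 0.3; 0.03 -0.2 -2.1 0 0 0 0.3; 0.03 -0.2 -2.7 0 0 0 0.3; 0.03 -0.2 -3.0 0 0 0 0.3; 0.03 -0.2 -3.07 0 0 0 0.3"

```text
clock: 18.03
tcp_pos: [450.3, 58.9, 183.8]
orientation: [0.664, -0.663, 0.246, -0.244]
ft_force: [0.3, 0.5, -0.1]
finger_gap: 0.653
```

```bash
python3 st.py
```

```text
18.0333 [450.3  58.9 183.8] jaw az -40.51 yaxis [-0.002   0.0022 -1.    ] j [-0.14  0.49 -0.15  2.31  0.2   0.36 -1.17] F [ 0.3  0.5 -0.1] gap 60.7
```

Request:
carry_out --rows "0.03 0.03 0.04 0 0 0 -1; 0.03 0.03 0.04 0 0 0 -1; 0.03 0.03 0.04 0 0 0 -1; 0.03 0.03 0.04 0 0 0 -1; 0.03 0.03 0.04 0 0 0 -1; 0.03 0.03 0.04 0 0 0 -1; 0.03 0.03 0.04 0 0 0 -1; 0.03 0.03 0.04 0 0 0 -1"

```text
clock: 18.7
tcp_pos: [451.2, 59.7, 185.3]
orientation: [0.664, -0.663, 0.246, -0.244]
ft_force: [-0.5, -0.4, 4.6]
finger_gap: 0.217
```

```bash
python3 arc.py 497.8 71 47.5 1.5 -166.2; python3 st.py
```

```text
t 18.7 p [451.2  59.7 185.3] ang -166.4 r 47.91 F [-0.5 -0.4  4.6]
jaw -40.51 y [-0.0016  0.0022 -1.    ]
[0.01, 0.04, -0.01] [-0.0, 0.08, -0.01] [-0.01, 0.12, -0.01] [-0.02, 0.16, -0.01] [-0.02, 0.2, -0.01] [-0.03, 0.24, -0.01] [-0.03, 0.28, -0.01] [-0.03, 0.33, -0.01] end -178.2
18.7 [451.2  59.7 185.3] jaw az -40.51 yaxis [-0.0016  0.0022 -1.    ] j [-0.14  0.49 -0.15  2.3   0.19  0.37 -1.17] F [-0.5 -0.4  4.6] gap 20.2
```

Request:
carry_out --rows "0 0.05 0 0 0 0 -1; 0 0.11 0 0 0 0 -1; -0.01 0.17 0 0 0 0 -1; -0.02 0.23 0 0 0 0 -1; -0.03 0.28 0 0 0 0 -1; -0.03 0.32 0 0 0 0 -1; -0.03 0.32 0 0 0 0 -1; -0.03 0.32 0 0 0 0 -1"

```text
clock: 19.37
tcp_pos: [450.3, 69.8, 185.3]
orientation: [0.664, -0.663, 0.245, -0.244]
ft_force: [-1.8, -0.3, 5.6]
finger_gap: 0.22
```

```bash
python3 arc.py 497.8 71 47.5 1.5|head -2
```

```text
t 19.3667 p [450.3  69.8 185.3] ang -178.5 r 47.51 F [-1.8 -0.3  5.6]
jaw -40.47 y [-0.0016  0.0025 -1.    ]
```

Request:
carry_out --rows "0 0 0 0 0 0 0.3; 0 0 0 0 0 0 0.3; 0 0 0 0 0 0 0.3; 0 0 0 0 0 0 0.3; 0 0 0.4 0 0 0 0.3; 0 0 1.2 0 0 0 0.3; 0 0 2.2 0 0 0 0.3; 0 0 3.0 0 0 0 0.3"

```text
clock: 20.03
tcp_pos: [450.2, 69.8, 276.6]
orientation: [0.664, -0.663, 0.246, -0.244]
ft_force: [-0.0, 0.3, 1.0]
finger_gap: 0.645
```

Request:
carry_out --rows "0.2 -1.2 0 0 0 0 0.3; 0.4 -2.5 0 0 0 0 0.3; 0.5 -3.8 0 0 0 0 0.3; 0.6 -5.0 0 0 0 0 0.3; 0.7 -6.3 0 0 0 0 0.3; 0.8 -7.4 0 0 0 0 0.3; 0.8 -7.8 0 0 0 0 0.3; 0.8 -7.8 0 0 0 0 0.3"

```text
clock: 20.7
tcp_pos: [473.9, -167.5, 276.4]
orientation: [0.663, -0.662, 0.247, -0.245]
ft_force: [0.2, -0.2, -0.3]
finger_gap: 0.65
```

```bash
python3 - <<'E'
from cell import *
from m import *
c=read_camera("top");np.savez("top8.npz",**c);crop(c,345,235,380,270,20,"pics/top8d.png")
E
python3 st.py

```

```text
20.75 [ 473.9 -165.1  276.4] jaw az -40.64 yaxis [-0.0022  0.0028 -1.    ] j [ 0.36  0.38 -0.18  2.12  0.11  0.65 -0.6 ] F [-0.1  0.1  0.6] gap 60.5
```

View pics/top8d.png

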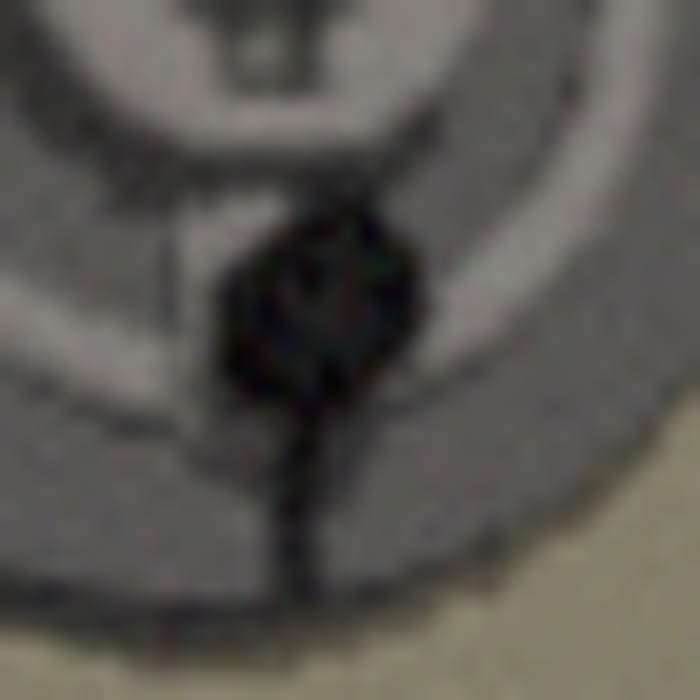

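```bash
cat > ptr.py <<'E'
from ang import *
import sys
c=load(sys.argv[1]);V=cv2.resize(c["pixels"].max(2),None,fx=4,fy=4,interpolation=cv2.INTER_CUBIC).astype(int)
for y in range(int(255.5*4),265*4,2):
    row=V[y,355*4:366*4];j=row.argmin();w=np.clip(row.min()+18-row,0,None).astype(float);w[:max(0,j-8)]=0;w[j+9:]=0
    u=(355*4+(w*np.arange(len(w))).sum()/w.sum()+.5)/4-.5;v=(y+.5)/4-.5
    o=[]
    for z in (50,54,57):
        d=onplane(c,u,v,z)[:2]-C;o.append((np.hypot(*d).round(1),np.degrees(np.arctan2(d[1],d[0])).round(1)))
    print(round(u,2),round(v,2),row.min(),o)
E
python3 ptr.py top8.npz
```

```text
360.08 255.12 14 [(np.float64(50.9), np.float64(-168.1)), (np.float64(51.3), np.float64(-169.0)), (np.float64(51.6), np.float64(-169.6))]
359.97 255.62 17 [(np.float64(52.0), np.float64(-168.7)), (np.float64(52.3), np.float64(-169.5)), (np.float64(52.6), np.float64(-170.2))]
359.84 256.12 19 [(np.float64(53.0), np.float64(-169.3)), (np.float64(53.4), np.float64(-170.1)), (np.float64(53.7), np.float64(-170.7))]
359.7 256.62 16 [(np.float64(54.1), np.float64(-170.0)), (np.float64(54.4), np.float64(-170.7)), (np.float64(54.7), np.float64(-171.3))]
359.59 257.12 15 [(np.float64(55.1), np.float64(-170.5)), (np.float64(55.5), np.float64(-171.3)), (np.float64(55.8), np.float64(-171.8))]
359.46 257.62 20 [(np.float64(56.2), np.float64(-171.0)), (np.float64(56.6), np.float64(-171.8)), (np.float64(56.9), np.float64(-172.3))]
359.34 258.12 24 [(np.float64(57.3), np.float64(-171.6)), (np.float64(57.6), np.float64(-172.3)), (np.float64(57.9), np.float64(-172.8))]
359.49 258.62 25 [(np.float64(58.4), np.float64(-171.5)), (np.float64(58.8), np.float64(-172.2)), (np.float64(59.1), np.float64(-172.7)
[... 817 characters left out ...]
4(-174.4))]
359.23 262.12 30 [(np.float64(66.2), np.float64(-173.4)), (np.float64(66.5), np.float64(-174.0)), (np.float64(66.8), np.float64(-174.5))]
359.28 262.62 32 [(np.float64(67.3), np.float64(-173.5)), (np.float64(67.7), np.float64(-174.1)), (np.float64(67.9), np.float64(-174.5))]
359.34 263.12 34 [(np.float64(68.4), np.float64(-173.5)), (np.float64(68.8), np.float64(-174.1)), (np.float64(69.1), np.float64(-174.6))]
359.44 263.62 34 [(np.float64(69.6), np.float64(-173.5)), (np.float64(69.9), np.float64(-174.1)), (np.float64(70.2), np.float64(-174.5))]
359.5 264.12 36 [(np.float64(70.7), np.float64(-173.6)), (np.float64(71.1), np.float64(-174.1)), (np.float64(71.4), np.float64(-174.6))]
```

```bash
python3 - <<'E'
from cell import *
from ang import *
c=read_camera("side");np.savez("side8.npz",**c);crop(c,270,165,330,210,13,"pics/side8d.png");crop(c,200,140,400,290,4,"pics/side8.png")
for r,z in ((45,54),(57,54),(60,50),(71,50)):
    for a in (-173.2,-171): 
        t=np.radians(a);p=proj(c,(C[0]+r*np.cos(t),C[1]+r*np.sin(t),z));print(r,a,((p-[270,165])*13+6).round(0))
E
python3 st.py
```

```text
45 -173.2 [449. 348.]
45 -171 [447. 345.]
57 -173.2 [506. 343.]
57 -171 [503. 339.]
60 -173.2 [519. 360.]
60 -171 [517. 356.]
71 -173.2 [571. 356.]
71 -171 [568. 351.]
20.8 [ 474.1 -163.7  276.4] jaw az -40.5 yaxis [-0.0023  0.0033 -1.    ] j [ 0.36  0.38 -0.18  2.12  0.11  0.65 -0.6 ] F [1.1 0.  0.1] gap 60.6
```

View pics/side8d.png

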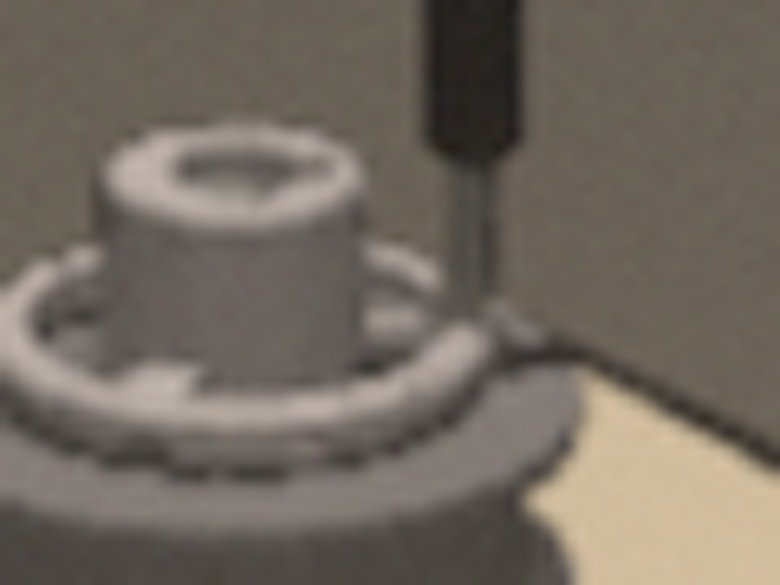

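View pics/side8.png

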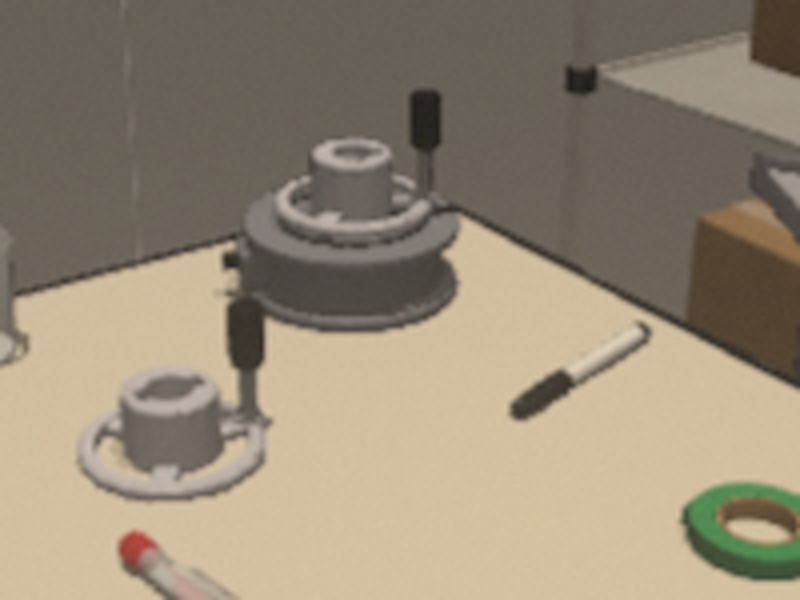

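```bash
python3 -c "
from h import *
a=load('top0.npz')['pixels'].astype(int);b=load('top8.npz')['pixels'].astype(int)
for n,(x0,y0,x1,y1) in dict(B=(240,168,290,218),pen=(270,268,322,318),tape=(203,300,240,336),swab=(190,180,228,216),ytape=(133,255,168,292)).items(): print(n,abs(a-b)[y0:y1,x0:x1].mean().round(1))
from cell import *
print(hand_in())"
```

```text
B 2.4
pen 2.3
tape 2.5
swab 2.3
ytape 2.3
the job is handed in; nothing more can be done
None
```

I fitted handwheel A, the one with keyways a quarter turn apart, and wound the shaft clockwise past the index mark and on through one whole turn. I let go and backed the arm away before handing in at about 20.8 s; no verdict came back.

- **Fit:** the wheel slid over the keys and stopped on the collar, with 17 N showing at the wrist. The hub top measured about 96 to 97 mm, against 96 mm for fully down, and it looks level from the side.
- **Winding:** I turned the wheel by its knob, and forces stayed at about 6 N or less. I let go about 12° short to look, then took hold again and finished the turn.
- **Stop position:** the last top picture shows the pointer in line with the mark. It measured about 1 to 1.5° before the mark. The measurement is only good to about 1°, so I did not nudge it further.
- **Bystanders:** the areas round handwheel B, the pen, the swab and both tape rolls match the first picture to within image noise. I did not check the bottle this way.

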